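Set the thickness gauge's marker with the sample carton

TASK

Take the flat sample carton out of its stand, set it upright into the wide end of the tapered thickness gauge and slide it along the fence, pushing the red marker ahead of it, until it gently wedges between the fence and the blue jaw. Leave the red marker standing where the carton stopped it, and put the carton back upright into its stand. Do not force the carton, and leave the other things on the desk alone.

Things in the scene. Friction and masses are not known exactly. Their poses are not given: they have to be found in the camera images.
- carton_center (a point): Centre of the sample carton: rigid flat brown cardboard carton with a yellow band, 70 mm long (x), 16 mm thick (y), 80 mm tall (z, up), 0.1 to 0.2 kg. It stands on edge in the stand, 53 mm of it above the walls; grip it across its thickness, at its upper half. A push of 5 to 10 N along the fence wedges it (marker and rubbing alone give up to 3 N); over 20 N spoils it.
- stand_floor (a point): Centre of the floor of the slot in the fixed black stand, 8 mm above the desk. The slot is 82 mm long (along x) and 22 mm wide (along y), open above; its long walls rise 27 mm above this point. Axes x along the slot, z up.
- gauge: The fixed tapered gauge. Origin on the desk. Axes: x along the fence from the wide to the narrow end (roughly away from the robot), y to the fence side, z up. Grey base plate 10 mm thick, x -130 to +100 mm, y -58 to +42 mm. Fence and jaw stand on it, tops 40 mm above the desk (screw heads on the jaw 44 mm). The slot between them is open above and at the wide end.
- slot_entry (a point): Point of the gauge (gauge x = -87 mm, y = 0, on the plate's top) over which the carton's middle can be lowered: 4 mm off the fence, behind the marker. The blue jaw, a fixed bar 22 mm thick and 30 mm high, is turned 0.165 rad so that the slot narrows 1 mm per 6 mm.
- fence: The straight aluminium fence, 200 mm long, 18 mm thick, 30 mm high, fixed. Its origin is mid-length at the foot of its inner face, 12 mm toward +y from the gauge's origin and 10 mm above the desk; inner face is the plane y = 0 of this frame, the slot lies toward -y; same axes as the gauge.
- marker (a joint): The red marker, sliding along the fence: metres toward the narrow end; 0 puts its rear face (that the carton's leading end pushes) at gauge x = -35 mm, end of travel 0.11. It starts at 0 to 0.012. It needs about 1 N to move and stays where it is left. Its tab in the slot is 8 mm long (x), 5 mm wide next to the fence and reaches from 14 to 38 mm above the desk; its bridge over the fence reaches to 45 mm.
- marker_corner (a point): A point that travels with the marker: in the plane of its rear face, 16 mm from the fence's inner face, 25 mm above the desk. When the marker stands where the carton wedges, it lies on the jaw's inner face. The jaw was screwed down at a slightly different place today and its place is not reported: the carton wedges with its leading end anywhere from about gauge x = 0 to +40 mm.
- drink_can: Black and gold drink can, 66 mm in diameter, 114 mm high, loose bystander; origin at the centre of its underside.
- self_inking_stamp: Red and black hand stamp, 30 x 48 x 69 mm, loose bystander; origin at the centre of its underside.

How it is judged (in metres and radians):
On the way:
1. the carton, upright in the slot and along the fence (within 0.06 rad), presses at once on the jaw (over 1.5 N) and the fence (over 1 N), for 0.2 s (contact force between carton and jaw above 1.5 N and contact force between carton and fence above 1 N and angle between the x axis of carton_center and the x axis of fence, either way round below 0.06 rad and angle between carton_center's own z axis and vertical below 0.1 rad and z of carton_center in the frame of gauge below 0.065 m), for 0.2 s.
At the end, for the whole second after the job is handed in: The red marker stands where the carton wedged (its corner point within 0.9 mm of the plane of the jaw's face, which is about 5.5 mm along the fence), and the carton stands upright (within 0.2 rad) at rest on the floor of its stand's slot, its centre within 12 mm of the slot's (y of marker_corner in the frame of jaw between -0.0009 and 0.0009 m and horizontal distance between carton_center and stand_floor below 0.012 m and z of carton_center in the frame of stand_floor below 0.044 m and angle between carton_center's own z axis and vertical below 0.2 rad and linear speed of carton below 0.02 m/s and velocity of joint marker below 0.005 m/s); the robot touches nothing.
It fails at once if the carton is forced: over 20 N on the jaw or the fence (contact force between carton and jaw above 20 N or contact force between carton and fence above 20 N).
It fails at once if the can or the stamp is pushed more than 20 mm or tipped (distance of any of drink_can, self_inking_stamp from where it was at the start of the episode above 0.02 m or angle between any of drink_can, self_inking_stamp's own z axis and vertical above 0.3 rad).
It also fails if it takes over 66 s, if anything falls off the work surface, if the arm or the gripper's body presses on something with over 40 N, if the wrist force passes 120 N, or if a joint passes its speed limit or range.

ROBOT

A 7-joint arm with a two-finger parallel gripper is mounted at the origin on a cart in front of the work surface, level with it; the furniture and walls round the work are solid. World frame = base frame: x ahead of the robot, y to its left, z up, the work surface at z = 0. Lengths are in mm, angles in rad, forces in N, time in s.
With the tool pointing down it reaches from about 400 to 875 mm from the base axis. Payload 19.3 kg.
Tool frame: the origin (TCP) lies midway between the tips of the shut fingers; the grasp point (between the pads) lies 19 mm behind it; z points along the fingers, y is the line along which they close (so a half turn about z gives the same grasp; the last joint's range is limited). The gripper opens to 85 mm and grips with 20 to 120 N. Pads are 22 mm wide; open, the fingers measure 114 mm over their backs; the gripper's body (76 mm by 85 mm) begins 54 mm behind the grasp point. The pads swing forward as they close: fully open they stand 13 mm farther back than shut.
Start: joints at [1.167, 0.521, -0.036, 1.599, 0.021, 1.021, -0.113], TCP at [204.744, -590.503, 192.991] pointing down, gripper open.
Joint ranges: [-2.91, 2.91], [-0.3, 2.13], [-1.5, 1.42], [0.17, 2.43], [-1.26, 4.41], [0.16, 1.93], [-2.52, 2.52]. Speed limits (rad/s): [1.89, 1.89, 2.39, 2.39, 3.01, 3.01, 3.01].

INTERFACE

Orientations are given as a 3x3 rotation matrix whose columns are the frame's x, y, z axes.
In Python, from plant import get_obs, snapshot, hand_in gives the robot as it stands.
- The arm moves only by the tool carry_out, never from a script. Its argument "moves" is a list of rows, each an object of numbers: "dx", "dy", "dz": the shift along the tool's x, y, z in mm; "rx", "ry", "rz": the turn, a rotation vector about the tool's x, y, z in degrees; "claw": the finger opening in mm, from 0 to 85.4. A call has exactly 10 rows; each row is the pose to reach, as a shift and turn from the pose commanded when the call began, along the tool's axes at that moment; what a row does not reach only later rows make up. A row lasts 1/8 s, in which the tool goes at most 62.5 mm and 10.7 degrees, less where a joint would pass 70% of its speed; a pose out of reach is approached as far as the arm can. A call with a gripper value outside its range is refused whole. The fingers move at their own pace and stop on an object; "newtons" is the grip in N (left out, the last holds). Time passes only in rows, so rows that repeat a pose let the fingers close, or fill a call up. It gives the time, the measured TCP pose, the force, the opening and the grip force at its end, in the units of the state.
- get_obs(): the state, without advancing time (a new reading comes with each control period).
- snapshot(name): name is "side" or "top"; returns a dict with "pixels" (420x560x3 uint8, red, green, blue), "fx", "fy", "cx", "cy" (pixels), "position" and "attitude" of the camera in the world. Camera axes: x right, y up, looking along -z (the intrinsics and any distortion apply to the point x, -y, -z); pixel columns grow to the right and rows downward; lengths in mm; the calibration is good to about 2 mm. A picture is of the moment at which its call begins. There is no depth.
- hand_in(): hands the job in; it is judged then, once.
The state is a dict: "t": time; "qpos": joint angles; "joint_velocities": joint speeds; "tau": joint torques, N m; "tcp_pos": TCP position; "eef_rot": TCP orientation; "contact_force": force on the tool from outside, world axes, zero at the start; "ft_torque": the same for the moment, N m; "grip_width": finger opening in mm; "grip_force": force on a finger pad.
Only numpy, scipy, OpenCV 4.12 (cv2) and the standard library are available. Lean on these libraries where they do the work, as an engineer would, in place of code of your own. Each camera call takes 0.05 s, during which the arm holds its last target. There are 200 camera calls.

## Working session

There is one attempt and no reset: what is moved stays moved. The work goes in short steps, Python scripts to look and compute and a tool call to move; the robot and the scene stay as the last step left them, time stands still between calls to the robot, and variables do not carry over. Pictures are saved under pics/ and viewed, at most 10 in all, crops included, and the job is handed in when it is done.

Besides the shell and the picture viewer there is one more tool, called after "Call:" by a JSON object that holds its "name" and its "arguments", one argument or row to a line. carry_out: Moves the arm, as the interface text tells. Its arguments: {"type":"object","properties":{"moves":{"type":"array"},"newtons":{"type":"number"}},"required":["moves"]}

```bash
mkdir -p pics; ls; python3 - <<'E'
from plant import get_obs, snapshot
import cv2,numpy as np,pickle
o=get_obs(); print({k:np.round(v,3) for k,v in o.items()})
for n in("side","top"):
    s=snapshot(n); pickle.dump(s,open(n+'0.pkl','wb'))
    cv2.imwrite(f'pics/{n}0.png',s['pixels'][...,::-1]); print(n,{k:v for k,v in s.items() if k!='pixels'})
E
```

```text
pics
{'t': np.float64(0.0), 'qpos': array([ 1.167,  0.522, -0.036,  1.6  ,  0.021,  1.021, -0.113]), 'joint_velocities': array([ 0.001, -0.001, -0.001, -0.   , -0.   , -0.001, -0.   ]), 'tau': array([-1.0000e-03, -9.2710e+01,  1.9790e+00, -3.6993e+01,  1.8000e-02,
        8.0000e-03,  0.0000e+00]), 'tcp_pos': array([ 204.596, -590.157,  192.444]), 'eef_rot': array([[ 0.945,  0.328, -0.   ],
       [ 0.328, -0.945,  0.001],
       [-0.   , -0.001, -1.   ]]), 'contact_force': array([-0.17 , -0.781, -0.074]), 'ft_torque': array([-0.022, -0.007, -0.003]), 'grip_force': np.float64(0.0), 'grip_width': np.float64(85.306)}
side {'fx': 474.7887570911732, 'fy': 474.7887570911732, 'cx': 286.22860064858713, 'cy': 213.84732354414905, 'position': array([419.08072322, 955.45619077, 730.17080303]), 'attitude': array([[-0.98216871,  0.12974395, -0.13605566],
       [-0.18796635, -0.663659  ,  0.7240341 ],
       [ 0.00364448,  0.73669752,  0.6762126 ]])}
top {'fx': 420.2474823445507, 'fy': 420.2474823445507, 'cx': 280.1699778076844, 'cy': 201.04786989062114, 'position': array([456.4991688 , 242.04998598, 945.2208641 ]), 'attitude': array([[-0.02896155,  0.99326179, -0.11221514],
       [-0.99957291, -0.02834008,  0.00712975],
       [ 0.00390152,  0.1123737 ,  0.99365836]])}
```

View pics/top0.png

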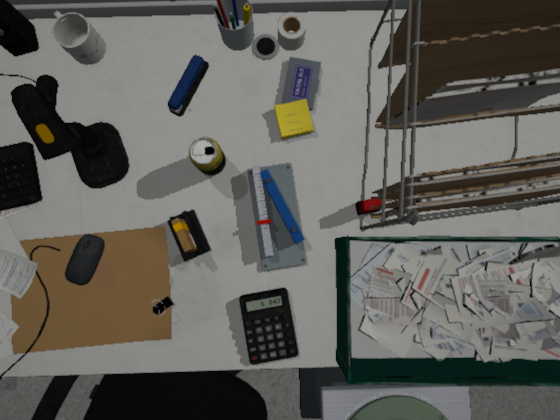

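View pics/side0.png

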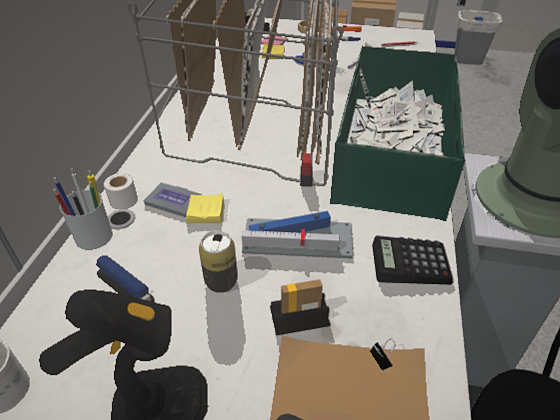

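The top view shows the stand and carton at about (187,235), the gauge at (275,215) with the fence on its left and the wide end at the bottom, the marker at (264,222), the can at (207,155) and the stamp at (370,206). The side view shows the same, with the carton at (302,297). I'll zoom in next.

```bash
python3 - <<'E'
import cv2,numpy as np,pickle
t=pickle.load(open('top0.pkl','rb'))['pixels'][...,::-1]; s=pickle.load(open('side0.pkl','rb'))['pixels'][...,::-1]
a=cv2.resize(t[150:280,160:310],None,fx=4,fy=4,interpolation=cv2.INTER_CUBIC)
b=cv2.resize(s[205:335,235:360],None,fx=4,fy=4,interpolation=cv2.INTER_CUBIC)
cv2.imwrite('pics/tc.png',a); cv2.imwrite('pics/sc.png',b)
E
```

```text
(no output)
```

View pics/tc.png

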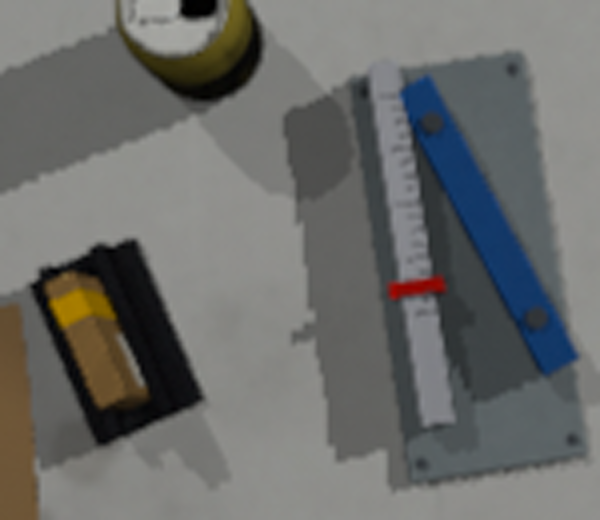

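View pics/sc.png

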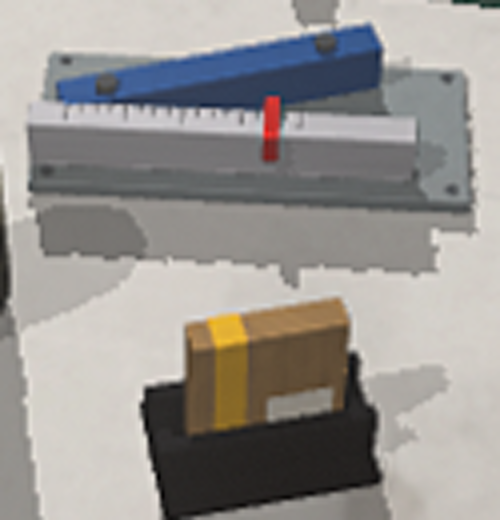

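The crops show the stand's top corners at (35,285), (135,240), (203,400) and (103,443). The plate corners are at (525,52), (588,455) and (408,485). The fence top runs from (384,65) to (440,423), and the marker is at (418,288). I'll cast these onto their known heights.

```bash
cat > h.py <<'E'
import numpy as np,pickle,cv2
def ray(s,u,v):
    d=s['attitude']@np.array([(u-s['cx'])/s['fx'],-(v-s['cy'])/s['fy'],-1.]); return s['position'],d
def onz(s,u,v,z):
    p,d=ray(s,u,v); return p+d*(z-p[2])/d[2]
def proj(s,P):
    c=s['attitude'].T@(np.asarray(P,float)-s['position']); return np.array([s['cx']-s['fx']*c[0]/c[2],s['cy']+s['fy']*c[1]/c[2]])
def tri(rs):
    A=0;b=0
    for p,d in rs:
        d=d/np.linalg.norm(d);M=np.eye(3)-np.outer(d,d);A=A+M;b=b+M@p
    return np.linalg.solve(A,b)
E
python3 - <<'E'
from h import *
np.set_printoptions(precision=1,suppress=True)
T=pickle.load(open('top0.pkl','rb'));S=pickle.load(open('side0.pkl','rb'))
tc=lambda u,v:(160+(u-1.5)/4,150+(v-1.5)/4)
sc=lambda u,v:(235+(u-1.5)/4,205+(v-1.5)/4)
def show(n,pts,z,im=T,f=tc):
    P=np.array([onz(im,*f(*p),z) for p in pts]);print(n,P[:,:2].tolist() and P[:,:2].round(1).tolist(),'mean',P.mean(0)); 
    print('   edges',[(round(float(np.linalg.norm(b-a)),1),round(float(np.arctan2(*(b-a)[1::-1])),3)) for a,b in zip(P,np.roll(P,-1,0))]); return P
show('stand z35',[(35,285),(135,240),(203,400),(103,443)],35)
show('plate z10',[(525,52),(588,455),(408,485)],10)
show('fence z40',[(370,65),(400,62),(455,420),(425,425)],40)
show('marker z45',[(390,287),(444,279),(446,292),(392,299)],45)
show('S plate z10',[(50,52),(468,72),(472,205),(30,190)],10,S,sc)
show('S fence z40',[(30,102),(417,117),(417,135),(30,121)],40,S,sc)
# masks
def comp(im,lo,hi,box):
    h=cv2.cvtColor(im['pixels'],cv2.COLOR_RGB2HSV);m=cv2.inRange(h,lo,hi);k=np.zeros_like(m);a,b,c,d=box;k[b:d,a:c]=m[b:d,a:c];return k
for n,im,box in(('T',T,(165,215,205,255)),('S',S,(275,275,330,315))):
    for nm,lo,hi in(('yellow',(20,190,120),(30,255,255)),('brown+y',(8,80,60),(30,255,255))):
        m=comp(im,lo,hi,box);c=max(cv2.findContours(m,0,1)[0],key=cv2.contourArea)
        print(n,nm,cv2.contourArea(c),cv2.approxPolyDP(c,1.5,True)[:,0].tolist())
E
```

```text
stand z35 [[523.0, 478.8], [545.9, 424.6], [458.5, 388.6], [437.2, 442.3]] mean [491.1 433.6  35. ]
   edges [(58.9, -1.171), (94.5, -2.751), (57.9, 1.949), (93.3, 0.402)]
plate z10 [[648.9, 208.6], [422.3, 181.1], [408.9, 280.6]] mean [493.4 223.4  10. ]
   edges [(228.2, -3.021), (100.4, 1.705), (250.6, -0.291)]
fence z40 [[637.9, 294.6], [639.1, 278.2], [444.0, 253.4], [441.8, 269.5]] mean [540.7 273.9  40. ]
   edges [(16.5, -1.498), (196.7, -3.015), (16.2, 1.706), (197.7, 0.128)]
marker z45 [[515.7, 286.2], [519.2, 257.2], [512.2, 256.3], [509.3, 285.3]] mean [514.1 271.3  45. ]
   edges [(29.2, -1.452), (7.1, -3.016), (29.1, 1.671), (6.5, 0.142)]
S plate z10 [[647.0, 213.2], [417.4, 184.8], [406.7, 283.2], [631.3, 316.4]] mean [525.6 249.4  10. ]
   edges [(231.3, -3.018), (99.0, 1.679), (227.0, 0.146), (104.3, -1.42)]
S fence z40 [[638.2, 283.0], [440.2, 255.5], [438.8, 268.5], [634.7, 296.4]] mean [538.  275.8  40. ]
   edges [(199.9, -3.004), (13.0, 1.678), (197.8, 0.142), (13.9, -1.313)]
T yellow 67.0 [[173, 225], [176, 231], [183, 227], [186, 228], [185, 224], [180, 222]]
T brown+y 388.0 [[172, 220], [172, 226], [183, 249], [186, 251], [196, 248], [191, 241], [184, 220], [178, 218]]
S yellow 38.0 [[294, 284], [287, 285], [289, 292], [295, 290]]
S brown+y 950.0 [[320, 281], [292, 283], [282, 286], [281, 312], [300, 310], [302, 303], [318, 301], [318, 307], [320, 307]]
```

```bash
python3 - <<'E'
from h import *
np.set_printoptions(precision=1,suppress=True)
T=pickle.load(open('top0.pkl','rb'));S=pickle.load(open('side0.pkl','rb'))
c,s=np.cos(.396),np.sin(.396);R=np.array([[c,-s],[s,c]])
for n,im in(('T',T),('S',S)):
    print(n,'carton pred',[proj(im,[*(np.array([491.1,433.6])+R@p),z]).round(1).tolist() for z in(88,35) for p in([35,8],[35,-8],[-35,-8],[-35,8])])
print('bin',tri([ray(T,337,237),ray(S,345,140)]),tri([ray(T,345,383),ray(S,458,182)]))
print('rack base T',onz(T,363,228,0),onz(T,412,218,0),'S',onz(S,322,178,0),onz(S,163,152,0))
b=onz(S,322,178,0); p,d=ray(S,333,0); k=(b[1]-p[1])/d[1]; print('row0 at rack y',p+k*d)
print('rack',tri([ray(T,372,42),ray(S,135,15)]))
print('can',onz(T,207,155,114))
E
```

```text
T carton pred [[173.6, 220.1], [180.8, 216.9], [194.2, 248.4], [186.9, 251.6], [179.6, 221.8], [186.4, 218.8], [199.1, 248.4], [192.3, 251.5]]
S carton pred [[281.8, 288.5], [279.9, 281.3], [319.1, 275.0], [321.4, 282.0], [281.9, 307.2], [280.1, 300.1], [317.6, 293.8], [319.9, 300.8]]
bin [463.3 136.4 189.8] [203.8 122.5 109. ]
rack base T [497.   50.8   0. ] [516.3 -60.9   0. ] S [503.7  27.5   0. ] [931.5  -1.5   0. ]
row0 at rack y [506.2  27.5 423.6]
rack [803.1 117.7 388. ]
can [647.9 380.7 114. ]
```

```bash
cat >> h.py <<'E'
def rows(P0,R,pts):
    for p in pts: print(p,(R.T@(np.array(p,float)-P0)).round(0).astype(int).tolist())
E
python3 - <<'E'
from h import *
from plant import get_obs
o=get_obs();c,s=.9446,.3282
R=np.array([[c,s,0],[s,-c,0],[0,0,-1]])
P0=np.array([204.7,-590.5,193])
rows(P0,R,[(203,-560,240),(200,-520,290),(210,-470,330),(240,-420,360),(275,-370,380),(310,-320,390),(340,-270,400),(365,-215,400),(385,-155,400),(395,-95,400)])
rows(np.array([395,-95,400]),R,[(402,-35,400),(402,25,400),(400,85,400),(398,145,400),(400,205,390),(410,262,370),(430,318,340),(455,370,300),(475,410,260),(488,430,220)])
E
```

```text
(203, -560, 240) [8, -29, -47]
(200, -520, 290) [19, -68, -97]
(210, -470, 330) [45, -112, -137]
(240, -420, 360) [89, -149, -167]
(275, -370, 380) [139, -185, -187]
(310, -320, 390) [188, -221, -197]
(340, -270, 400) [233, -258, -207]
(365, -215, 400) [275, -302, -207]
(385, -155, 400) [313, -352, -207]
(395, -95, 400) [342, -406, -207]
(402, -35, 400) [26, -54, 0]
(402, 25, 400) [46, -111, 0]
(400, 85, 400) [64, -168, 0]
(398, 145, 400) [82, -226, 0]
(400, 205, 390) [103, -282, 10]
(410, 262, 370) [131, -332, 30]
(430, 318, 340) [169, -379, 60]
(455, 370, 300) [209, -420, 100]
(475, 410, 260) [241, -451, 140]
(488, 430, 220) [260, -465, 180]
```

Call:
{"name": "carry_out", "arguments": {
  "moves": [
    {"dx": 8,"dy": -29,"dz": -47},
    {"dx": 19,"dy": -68,"dz": -97},
    {"dx": 45,"dy": -112,"dz": -137},
    {"dx": 89,"dy": -149,"dz": -167},
    {"dx": 139,"dy": -185,"dz": -187},
    {"dx": 188,"dy": -221,"dz": -197},
    {"dx": 233,"dy": -258,"dz": -207},
    {"dx": 275,"dy": -302,"dz": -207},
    {"dx": 313,"dy": -352,"dz": -207},
    {"dx": 342,"dy": -406,"dz": -207}
  ]
}}

```text
validation failed for argument at $.mo...
```

```bash
python3 - <<'E'
from plant import get_obs
import numpy as np
o=get_obs(); print({k:np.round(o[k],3) for k in('t','qpos','tcp_pos','eef_rot','contact_force','grip_width')})
E
```

```text
{'t': np.float64(0.1), 'qpos': array([ 1.167,  0.522, -0.036,  1.6  ,  0.021,  1.021, -0.113]), 'tcp_pos': array([ 204.634, -590.231,  192.497]), 'eef_rot': array([[ 0.945,  0.328, -0.   ],
       [ 0.328, -0.945,  0.001],
       [-0.   , -0.001, -1.   ]]), 'contact_force': array([-0.561, -0.947, -0.679]), 'grip_width': np.float64(85.118)}
```

The error message is cut off, so I'll assume every key has to be present in each row.

Call:
{"name": "carry_out", "arguments": {
  "moves": [
    {"dx": 8,"dy": -29,"dz": -47,"rx": 0,"ry": 0,"rz": 0,"claw": 85},
    {"dx": 19,"dy": -68,"dz": -97,"rx": 0,"ry": 0,"rz": 0,"claw": 85},
    {"dx": 45,"dy": -112,"dz": -137,"rx": 0,"ry": 0,"rz": 0,"claw": 85},
    {"dx": 89,"dy": -149,"dz": -167,"rx": 0,"ry": 0,"rz": 0,"claw": 85},
    {"dx": 139,"dy": -185,"dz": -187,"rx": 0,"ry": 0,"rz": 0,"claw": 85},
    {"dx": 188,"dy": -221,"dz": -197,"rx": 0,"ry": 0,"rz": 0,"claw": 85},
    {"dx": 233,"dy": -258,"dz": -207,"rx": 0,"ry": 0,"rz": 0,"claw": 85},
    {"dx": 275,"dy": -302,"dz": -207,"rx": 0,"ry": 0,"rz": 0,"claw": 85},
    {"dx": 313,"dy": -352,"dz": -207,"rx": 0,"ry": 0,"rz": 0,"claw": 85},
    {"dx": 342,"dy": -406,"dz": -207,"rx": 0,"ry": 0,"rz": 0,"claw": 85}
  ]
}}

```text
t: 1.35
tcp_pos: [394.9, -94.2, 399.8]
eef_rot: [[0.945, 0.328, -0.0], [0.328, -0.945, 0.0], [-0.0, -0.0, -1.0]]
contact_force: [1.6, -0.6, -0.6]
grip_width: 84.6
grip_force: 0.0
```

Call:
{"name": "carry_out", "arguments": {
  "moves": [
    {"dx": 26,"dy": -54,"dz": 0,"rx": 0,"ry": 0,"rz": 0,"claw": 60},
    {"dx": 46,"dy": -111,"dz": 0,"rx": 0,"ry": 0,"rz": 0,"claw": 60},
    {"dx": 64,"dy": -168,"dz": 0,"rx": 0,"ry": 0,"rz": 0,"claw": 60},
    {"dx": 82,"dy": -226,"dz": 0,"rx": 0,"ry": 0,"rz": 0,"claw": 60},
    {"dx": 103,"dy": -282,"dz": 10,"rx": 0,"ry": 0,"rz": 0,"claw": 60},
    {"dx": 131,"dy": -332,"dz": 30,"rx": 0,"ry": 0,"rz": -1,"claw": 50},
    {"dx": 169,"dy": -379,"dz": 60,"rx": 0,"ry": 0,"rz": -2,"claw": 50},
    {"dx": 209,"dy": -420,"dz": 100,"rx": 0,"ry": 0,"rz": -3.5,"claw": 50},
    {"dx": 241,"dy": -451,"dz": 140,"rx": 0,"ry": 0,"rz": -3.5,"claw": 50},
    {"dx": 260,"dy": -465,"dz": 180,"rx": 0,"ry": 0,"rz": -3.5,"claw": 50}
  ]
}}

```text
t: 2.6
tcp_pos: [488.0, 430.4, 218.0]
eef_rot: [[0.923, 0.386, -0.001], [0.386, -0.923, 0.0], [-0.0, -0.001, -1.0]]
contact_force: [-0.4, -0.5, 0.8]
grip_width: 50.1
grip_force: 0.0
```

```bash
python3 - <<'E'
from plant import get_obs,snapshot
from h import *
o=get_obs(); print({k:np.round(o[k],3) for k in('t','qpos','tcp_pos','eef_rot','contact_force','grip_width')})
T=snapshot('top');S=snapshot('side')
pickle.dump((T,S),open('b.pkl','wb'))
a=cv2.resize(T['pixels'][130:280,110:260],(600,600),interpolation=cv2.INTER_CUBIC)
cv2.imwrite('pics/s1.png',cv2.resize(S['pixels'][190:340,220:370],(600,600),interpolation=cv2.INTER_CUBIC)[...,::-1])
E
```

```text
{'t': np.float64(2.6), 'qpos': array([-0.325,  0.648, -0.798,  1.469,  0.476,  1.226, -2.358]), 'tcp_pos': array([488.004, 430.403, 217.994]), 'eef_rot': array([[ 0.923,  0.386, -0.001],
       [ 0.386, -0.923,  0.   ],
       [-0.   , -0.001, -1.   ]]), 'contact_force': array([-0.351, -0.49 ,  0.769]), 'grip_width': np.float64(50.087)}
```

View pics/s1.png

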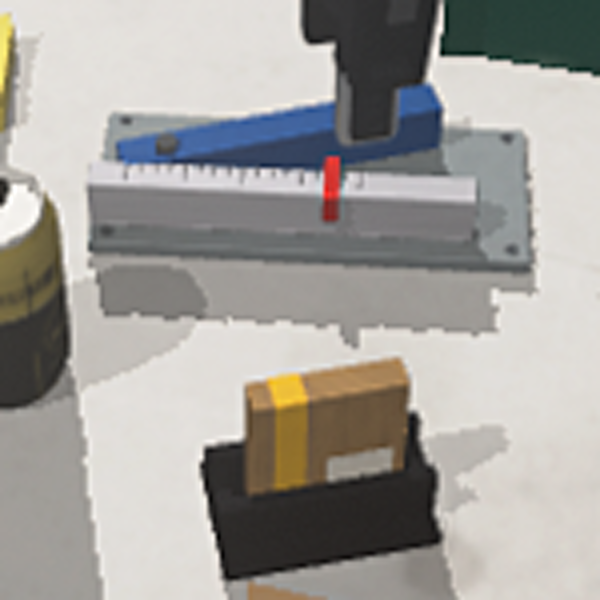

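The side crop shows the carton's top front edge from (247,390) to (408,365), which is within about 1 px of my model, so the stand pose holds. Joint 7 is near its limit, so I'll make the half turn now.

Call:
{"name": "carry_out", "arguments": {
  "moves": [
    {"dx": 4,"dy": -2,"dz": 0,"rx": 0,"ry": 0,"rz": -10.5,"claw": 50},
    {"dx": 4,"dy": -2,"dz": 0,"rx": 0,"ry": 0,"rz": -21,"claw": 50},
    {"dx": 4,"dy": -2,"dz": 10,"rx": 0,"ry": 0,"rz": -31.5,"claw": 50},
    {"dx": 4,"dy": -2,"dz": 20,"rx": 0,"ry": 0,"rz": -42,"claw": 50},
    {"dx": 4,"dy": -2,"dz": 25,"rx": 0,"ry": 0,"rz": -52.5,"claw": 50},
    {"dx": 4,"dy": -2,"dz": 30,"rx": 0,"ry": 0,"rz": -63,"claw": 50},
    {"dx": 4,"dy": -2,"dz": 35,"rx": 0,"ry": 0,"rz": -73.5,"claw": 50},
    {"dx": 4,"dy": -2,"dz": 40,"rx": 0,"ry": 0,"rz": -84,"claw": 50},
    {"dx": 4,"dy": -2,"dz": 45,"rx": 0,"ry": 0,"rz": -94.5,"claw": 50},
    {"dx": 4,"dy": -2,"dz": 50,"rx": 0,"ry": 0,"rz": -105,"claw": 50}
  ]
}}

```text
t: 3.95
tcp_pos: [491.2, 431.1, 170.8]
eef_rot: [[-0.615, 0.789, 0.001], [0.789, 0.615, -0.0], [-0.001, 0.001, -1.0]]
contact_force: [0.6, 0.2, -0.4]
grip_width: 50.0
grip_force: 0.0
```

Call:
{"name": "carry_out", "arguments": {
  "moves": [
    {"dx": 0,"dy": 0,"dz": 0,"rx": 0,"ry": 0,"rz": -10,"claw": 50},
    {"dx": 0,"dy": 0,"dz": 0,"rx": 0,"ry": 0,"rz": -20,"claw": 50},
    {"dx": 0,"dy": 0,"dz": 0,"rx": 0,"ry": 0,"rz": -30,"claw": 50},
    {"dx": 0,"dy": 0,"dz": 0,"rx": 0,"ry": 0,"rz": -40,"claw": 50},
    {"dx": 0,"dy": 0,"dz": 0,"rx": 0,"ry": 0,"rz": -50,"claw": 50},
    {"dx": 0,"dy": 0,"dz": 0,"rx": 0,"ry": 0,"rz": -60,"claw": 50},
    {"dx": 0,"dy": 0,"dz": 0,"rx": 0,"ry": 0,"rz": -70,"claw": 50},
    {"dx": 0,"dy": 0,"dz": 0,"rx": 0,"ry": 0,"rz": -75,"claw": 50},
    {"dx": 0,"dy": 0,"dz": 20,"rx": 0,"ry": 0,"rz": -75,"claw": 50},
    {"dx": 0,"dy": 0,"dz": 40,"rx": 0,"ry": 0,"rz": -75,"claw": 50}
  ]
}}

```text
t: 5.2
tcp_pos: [491.2, 431.1, 128.9]
eef_rot: [[-0.924, -0.383, 0.001], [-0.383, 0.924, -0.001], [-0.0, -0.001, -1.0]]
contact_force: [-0.6, -0.0, -0.8]
grip_width: 50.5
grip_force: 0.0
```

```bash
python3 - <<'E'
from plant import get_obs
import numpy as np
o=get_obs(); print({k:np.round(o[k],3) for k in('t','qpos','tcp_pos','eef_rot','contact_force','grip_width')})
E
```

```text
{'t': np.float64(5.2), 'qpos': array([-0.098,  1.022, -1.352,  1.537,  1.006,  1.403,  0.439]), 'tcp_pos': array([491.163, 431.059, 128.874]), 'eef_rot': array([[-0.924, -0.383,  0.001],
       [-0.383,  0.924, -0.001],
       [-0.   , -0.001, -1.   ]]), 'contact_force': array([-0.563, -0.028, -0.792]), 'grip_width': np.float64(50.507)}
```

Call:
{"name": "carry_out", "arguments": {
  "newtons": 40,
  "moves": [
    {"dx": -1,"dy": 2,"dz": 20,"rx": 0,"ry": 0,"rz": 0,"claw": 50},
    {"dx": -1,"dy": 2,"dz": 40,"rx": 0,"ry": 0,"rz": 0,"claw": 50},
    {"dx": -1,"dy": 2,"dz": 60,"rx": 0,"ry": 0,"rz": 0,"claw": 50},
    {"dx": -1,"dy": 2,"dz": 78,"rx": 0,"ry": 0,"rz": 0,"claw": 50},
    {"dx": -1,"dy": 2,"dz": 78,"rx": 0,"ry": 0,"rz": 0,"claw": 25},
    {"dx": -1,"dy": 2,"dz": 78,"rx": 0,"ry": 0,"rz": 0,"claw": 20},
    {"dx": -1,"dy": 2,"dz": 78,"rx": 0,"ry": 0,"rz": 0,"claw": 10},
    {"dx": -1,"dy": 2,"dz": 78,"rx": 0,"ry": 0,"rz": 0,"claw": 10},
    {"dx": -1,"dy": 2,"dz": 78,"rx": 0,"ry": 0,"rz": 0,"claw": 10},
    {"dx": -1,"dy": 2,"dz": 78,"rx": 0,"ry": 0,"rz": 0,"claw": 10}
  ]
}}

```text
t: 6.45
tcp_pos: [491.1, 433.9, 52.1]
eef_rot: [[-0.923, -0.385, 0.0], [-0.385, 0.923, 0.0], [-0.0, 0.0, -1.0]]
contact_force: [0.6, -0.9, 0.3]
grip_width: 10.1
grip_force: 0.0
```

```bash
python3 - <<'E'
from plant import get_obs,snapshot
from h import *
o=get_obs(); print({k:np.round(o[k],3) for k in('t','qpos','tcp_pos','eef_rot','contact_force','ft_torque','grip_width','grip_force')})
S=snapshot('side')
cv2.imwrite('pics/s2.png',cv2.resize(S['pixels'][190:340,220:370],(600,600),interpolation=cv2.INTER_CUBIC)[...,::-1])
E
```

```text
{'t': np.float64(6.45), 'qpos': array([-0.12 ,  1.107, -1.288,  1.58 ,  1.093,  1.314,  0.396]), 'tcp_pos': array([491.072, 433.936,  52.102]), 'eef_rot': array([[-0.923, -0.385,  0.   ],
       [-0.385,  0.923,  0.   ],
       [-0.   ,  0.   , -1.   ]]), 'contact_force': array([ 0.604, -0.891,  0.263]), 'ft_torque': array([0.038, 0.035, 0.021]), 'grip_width': np.float64(10.065), 'grip_force': np.float64(0.0)}
```

View pics/s2.png

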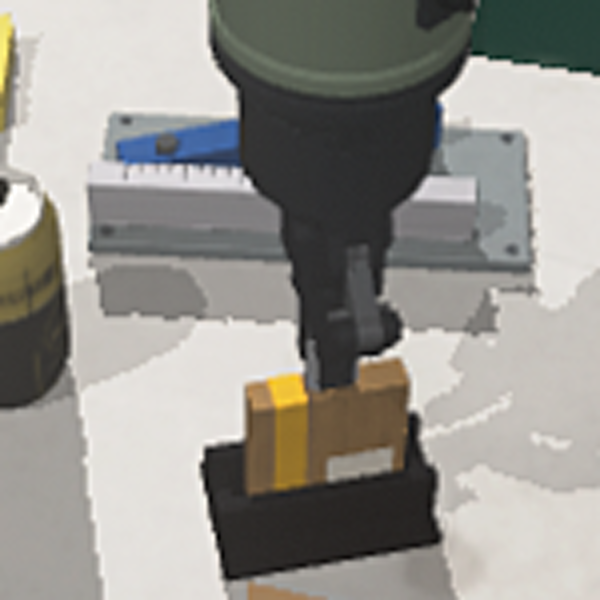

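The gripper closed to 10 mm with no force. The fingers' lower end shows at (330,385), at the carton's top edge. I'll check where the TCP should appear.

```bash
python3 - <<'E'
from plant import get_obs,snapshot
from h import *
S=snapshot('side');T=snapshot('top')
for P in([491,434,52],[491,434,88],[491,434,110],[491,434,35]):
    a=proj(S,P);b=proj(T,P);print(P,'S crop',((a-[220,190])*4).round(),'T crop',((b-[130,160])*4).round())
cv2.imwrite('pics/t2.png',cv2.resize(T['pixels'][160:290,130:280],None,fx=4,fy=4,interpolation=cv2.INTER_CUBIC)[...,::-1])
E
```

```text
[491, 434, 52] S crop [321. 419.] T crop [230. 299.]
[491, 434, 88] S crop [323. 367.] T crop [215. 297.]
[491, 434, 110] S crop [324. 334.] T crop [205. 296.]
[491, 434, 35] S crop [320. 443.] T crop [237. 300.]
```

View pics/t2.png

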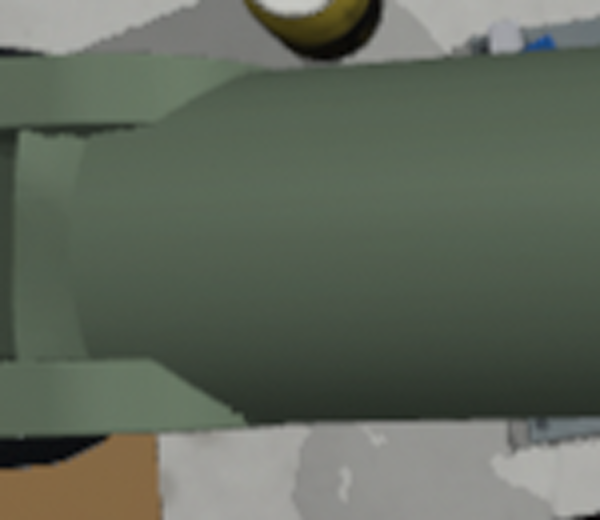

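```bash
python3 - <<'E'
from h import *
T,S=pickle.load(open('b.pkl','rb'))
c=np.array([488,430.4,218.]);y=np.array([.386,-.923,0]);x=np.array([.923,.386,0])
for k in(25,39,-25,-39):
  for dz in (0,8):
    P=c-k*y+[0,0,dz]; print(k,dz,((proj(S,P)-[220,190])*4).round(),((proj(S,P+11*x)-[220,190])*4).round(),proj(T,P).round(1))
cv2.imwrite('pics/t1.png',np.vstack([cv2.resize(im[...,::-1],(600,300),interpolation=cv2.INTER_CUBIC) for im in(T['pixels'][190:270,90:250],S['pixels'][150:230,240:400])]))
E
```

```text
25 0 [356. 192.] [327. 196.] [155.4 239.4]
25 8 [356. 177.] [328. 181.] [154.  239.3]
39 0 [365. 218.] [336. 223.] [147.9 242.8]
39 8 [365. 203.] [337. 208.] [146.4 242.7]
-25 0 [325. 104.] [298. 108.] [182.2 227.4]
-25 8 [326.  89.] [299.  93.] [181.1 227.2]
-39 0 [317.  81.] [291.  84.] [189.7 224.1]
-39 8 [318.  66.] [291.  69.] [188.7 223.8]
```

View pics/t1.png

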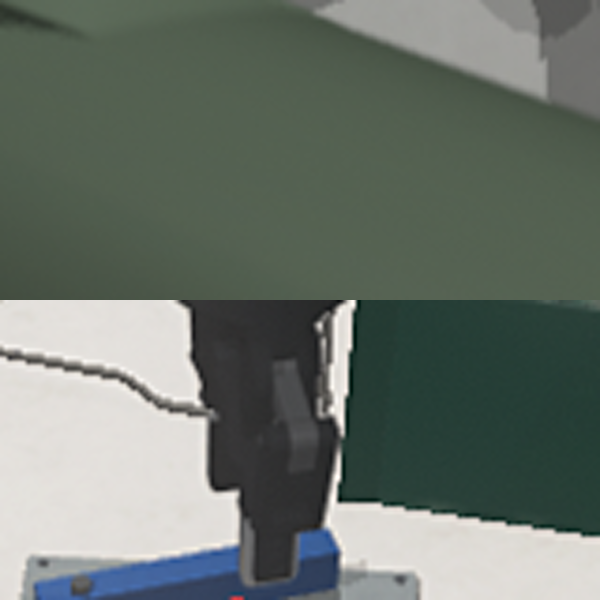

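The top view is blocked by the forearm, and the side view shows the fingertips about 10 px higher than the reported TCP predicts. I'll difference the side views before and after to see exactly where the tips end.

```bash
python3 - <<'E'
from plant import snapshot
from h import *
T,S=pickle.load(open('b.pkl','rb')); N=snapshot('side')
d=np.abs(S['pixels'].astype(int)-N['pixels']).sum(2)
for u in range(292,314,3):
    print(u,'before',S['pixels'][274:292,u,0].tolist(),'chg',[int(x) for x in d[274:292,u]])
E
```

```text
292 before [222, 222, 222, 222, 220, 220, 221, 220, 220, 233, 241, 241, 239, 237, 237, 241, 247, 186] chg [23, 24, 22, 19, 18, 12, 11, 10, 10, 8, 7, 7, 6, 6, 7, 5, 6, 9]
295 before [222, 221, 220, 220, 218, 219, 221, 222, 225, 193, 192, 200, 227, 238, 239, 248, 225, 158] chg [580, 580, 569, 577, 597, 418, 81, 7, 11, 12, 3, 7, 17, 11, 10, 14, 11, 6]
298 before [222, 221, 220, 220, 219, 220, 221, 224, 209, 180, 174, 175, 172, 168, 172, 175, 127, 99] chg [532, 370, 360, 386, 343, 319, 322, 332, 254, 111, 115, 117, 112, 85, 111, 110, 33, 9]
301 before [221, 220, 220, 220, 220, 220, 220, 224, 190, 173, 175, 173, 175, 176, 178, 136, 101, 103] chg [504, 506, 504, 503, 506, 508, 513, 535, 364, 247, 261, 264, 285, 184, 122, 36, 12, 4]
304 before [221, 224, 223, 219, 218, 219, 221, 209, 180, 171, 176, 177, 176, 174, 173, 125, 98, 104] chg [495, 515, 511, 507, 507, 511, 520, 440, 290, 252, 269, 269, 258, 186, 146, 52, 8, 4]
307 before [149, 146, 191, 219, 220, 220, 225, 186, 167, 177, 176, 174, 176, 184, 143, 104, 102, 103] chg [282, 282, 424, 513, 512, 522, 547, 375, 239, 273, 272, 280, 233, 196, 79, 4, 4, 4]
310 before [229, 226, 225, 222, 220, 221, 205, 176, 166, 170, 171, 177, 179, 169, 122, 100, 104, 104] chg [436, 442, 472, 503, 559, 183, 5, 6, 34, 40, 40, 42, 40, 47, 21, 5, 6, 3]
313 before [220, 219, 218, 217, 216, 221, 184, 163, 166, 169, 168, 167, 187, 142, 101, 105, 106, 106] chg [431, 442, 471, 513, 582, 33, 17, 51, 46, 54, 48, 42, 55, 36, 7, 4, 4, 3]
```

```bash
python3 - <<'E'
from plant import snapshot,get_obs
from h import *
np.set_printoptions(precision=1,suppress=True)
S=snapshot('side')
for z in(52,70,88,92): print(z, onz(S,303.5,287.3,z), 'crease',onz(S,303.5,289,z),'back',onz(S,303.5,282,z))
o=get_obs();print(o['contact_force'],o['t'])
E
```

```text
52 [488.  416.2  52. ] crease [487.3 420.   52. ] back [490.  404.1  52. ]
70 [486.1 430.5  70. ] crease [485.5 434.3  70. ] back [488.1 418.8  70. ]
88 [484.3 444.8  88. ] crease [483.7 448.5  88. ] back [486.2 433.4  88. ]
92 [483.9 448.   92. ] crease [483.3 451.6  92. ] back [485.8 436.6  92. ]
[-0.5 -0.7  0.8] 6.7
```

The evidence says the fingertips are just above the carton's top at z≈90, although the TCP reports 52, and that the carton sits about 5 mm further toward +y. I'll open, shift 5 mm, lower 15 mm (safe under either reading) and close again.

Call:
{"name": "carry_out", "arguments": {
  "newtons": 40,
  "moves": [
    {"dx": 0,"dy": 0,"dz": 0,"rx": 0,"ry": 0,"rz": 0,"claw": 55},
    {"dx": 0,"dy": 3,"dz": 0,"rx": 0,"ry": 0,"rz": 0,"claw": 55},
    {"dx": 0,"dy": 5,"dz": 0,"rx": 0,"ry": 0,"rz": 0,"claw": 55},
    {"dx": 0,"dy": 5,"dz": 5,"rx": 0,"ry": 0,"rz": 0,"claw": 55},
    {"dx": 0,"dy": 5,"dz": 10,"rx": 0,"ry": 0,"rz": 0,"claw": 55},
    {"dx": 0,"dy": 5,"dz": 15,"rx": 0,"ry": 0,"rz": 0,"claw": 55},
    {"dx": 0,"dy": 5,"dz": 15,"rx": 0,"ry": 0,"rz": 0,"claw": 30},
    {"dx": 0,"dy": 5,"dz": 15,"rx": 0,"ry": 0,"rz": 0,"claw": 20},
    {"dx": 0,"dy": 5,"dz": 15,"rx": 0,"ry": 0,"rz": 0,"claw": 10},
    {"dx": 0,"dy": 5,"dz": 15,"rx": 0,"ry": 0,"rz": 0,"claw": 10}
  ]
}}

```text
t: 7.95
tcp_pos: [489.2, 438.7, 37.3]
eef_rot: [[-0.923, -0.385, 0.0], [-0.385, 0.923, 0.0], [-0.0, 0.0, -1.0]]
contact_force: [0.2, 1.4, 1.9]
grip_width: 15.0
grip_force: 40.8
```

```bash
python3 - <<'E'
from plant import snapshot,get_obs
from h import *
N=snapshot('side');T,S=pickle.load(open('b.pkl','rb'))
d=np.abs(S['pixels'].astype(int)-N['pixels']).sum(2)
for u in range(292,316,3): print(u,[int(x) for x in d[278:310:2,u]])
o=get_obs(); print({k:np.round(o[k],3) for k in('t','qpos','tcp_pos','contact_force','ft_torque','grip_width','grip_force')})
E
```

```text
292 [21, 22, 66, 12, 5, 15, 93, 17, 10, 6, 5, 8, 8, 7, 9, 8]
295 [538, 542, 456, 8, 18, 21, 90, 9, 1, 0, 8, 3, 2, 6, 4, 8]
298 [503, 508, 458, 160, 111, 108, 74, 93, 92, 32, 5, 4, 3, 3, 4, 3]
301 [516, 510, 367, 263, 270, 280, 119, 134, 137, 95, 5, 4, 3, 33, 2, 36]
304 [431, 523, 277, 264, 273, 268, 95, 108, 110, 32, 14, 4, 5, 6, 15, 17]
307 [481, 525, 215, 258, 278, 198, 114, 119, 134, 25, 11, 12, 5, 28, 6, 12]
310 [410, 333, 142, 201, 264, 137, 56, 49, 2, 8, 11, 12, 66, 12, 11, 10]
313 [406, 243, 145, 194, 290, 90, 9, 9, 12, 16, 9, 12, 61, 9, 13, 3]
{'t': np.float64(8.0), 'qpos': array([-0.133,  1.125, -1.274,  1.581,  1.11 ,  1.299,  0.383]), 'tcp_pos': array([489.156, 438.732,  37.279]), 'contact_force': array([-0.505, -0.175,  2.771]), 'ft_torque': array([ 0.123,  0.083, -0.009]), 'grip_width': np.float64(15.158), 'grip_force': np.float64(40.879)}
```

The carton is gripped now (15 mm, 41 N), but only near its top edge, since the tips show at about row 295. I'll open, go 15 mm deeper and 4 mm further along, and grip again.

Call:
{"name": "carry_out", "arguments": {
  "newtons": 40,
  "moves": [
    {"dx": 0,"dy": 0,"dz": 0,"rx": 0,"ry": 0,"rz": 0,"claw": 40},
    {"dx": -2,"dy": 0,"dz": 0,"rx": 0,"ry": 0,"rz": 0,"claw": 40},
    {"dx": -4,"dy": 0,"dz": 4,"rx": 0,"ry": 0,"rz": 0,"claw": 40},
    {"dx": -4,"dy": 0,"dz": 8,"rx": 0,"ry": 0,"rz": 0,"claw": 40},
    {"dx": -4,"dy": 0,"dz": 12,"rx": 0,"ry": 0,"rz": 0,"claw": 40},
    {"dx": -4,"dy": 0,"dz": 15,"rx": 0,"ry": 0,"rz": 0,"claw": 40},
    {"dx": -4,"dy": 0,"dz": 15,"rx": 0,"ry": 0,"rz": 0,"claw": 20},
    {"dx": -4,"dy": 0,"dz": 15,"rx": 0,"ry": 0,"rz": 0,"claw": 10},
    {"dx": -4,"dy": 0,"dz": 15,"rx": 0,"ry": 0,"rz": 0,"claw": 10},
    {"dx": -4,"dy": 0,"dz": 15,"rx": 0,"ry": 0,"rz": 0,"claw": 10}
  ]
}}

```text
t: 9.25
tcp_pos: [492.9, 440.1, 22.1]
eef_rot: [[-0.923, -0.385, 0.0], [-0.385, 0.923, 0.0], [-0.0, 0.0, -1.0]]
contact_force: [0.4, -0.4, -1.7]
grip_width: 15.7
grip_force: 44.7
```

```bash
python3 - <<'E'
from plant import snapshot,get_obs
from h import *
N=snapshot('side');T,S=pickle.load(open('b.pkl','rb'))
cv2.imwrite('pics/s3.png',cv2.resize(N['pixels'][190:340,220:370],(600,600),interpolation=cv2.INTER_CUBIC)[...,::-1])
o=get_obs(); print({k:np.round(o[k],3) for k in('t','qpos','tcp_pos','contact_force','ft_torque','grip_width','grip_force')})
E
```

```text
{'t': np.float64(9.3), 'qpos': array([-0.139,  1.145, -1.26 ,  1.576,  1.128,  1.286,  0.384]), 'tcp_pos': array([492.826, 440.08 ,  22.061]), 'contact_force': array([-0.03 ,  0.475, -0.252]), 'ft_torque': array([-0.065,  0.034, -0.018]), 'grip_width': np.float64(15.672), 'grip_force': np.float64(44.736)}
```

View pics/s3.png

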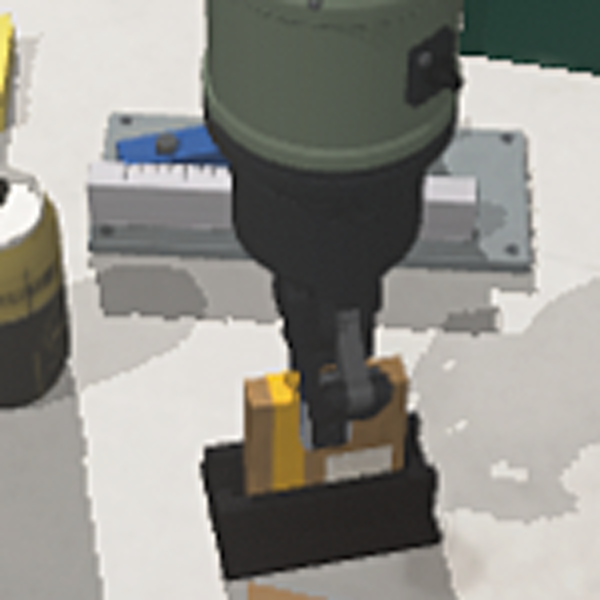

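The carton is now well gripped about a third of the way down, with the tip at (325,450). The reported z therefore reads about 38 mm low. I'll lift and carry it above the slot entry, working in relative shifts.

Call:
{"name": "carry_out", "arguments": {
  "moves": [
    {"dx": 0,"dy": 0,"dz": -20,"rx": 0,"ry": 0,"rz": 0,"claw": 10},
    {"dx": 0,"dy": 0,"dz": -50,"rx": 0,"ry": 0,"rz": 0,"claw": 10},
    {"dx": 0,"dy": 0,"dz": -90,"rx": 0,"ry": 0,"rz": 0,"claw": 10},
    {"dx": 15,"dy": -24,"dz": -90,"rx": 0,"ry": 0,"rz": 2,"claw": 10},
    {"dx": 32,"dy": -51,"dz": -90,"rx": 0,"ry": 0,"rz": 5,"claw": 10},
    {"dx": 51,"dy": -80,"dz": -90,"rx": 0,"ry": 0,"rz": 8,"claw": 10},
    {"dx": 70,"dy": -110,"dz": -90,"rx": 0,"ry": 0,"rz": 11,"claw": 10},
    {"dx": 89,"dy": -140,"dz": -90,"rx": 0,"ry": 0,"rz": 14,"claw": 10},
    {"dx": 105.6,"dy": -166,"dz": -90,"rx": 0,"ry": 0,"rz": 15.4,"claw": 10},
    {"dx": 105.6,"dy": -166,"dz": -90,"rx": 0,"ry": 0,"rz": 15.4,"claw": 10}
  ]
}}

```text
t: 10.55
tcp_pos: [459.8, 244.3, 113.8]
eef_rot: [[-0.992, -0.123, 0.002], [-0.123, 0.992, -0.001], [-0.002, -0.002, -1.0]]
contact_force: [1.3, 1.5, -0.6]
grip_width: 15.1
grip_force: 44.8
```

```bash
python3 - <<'E'
from plant import snapshot,get_obs
from h import *
N=snapshot('side');T=snapshot('top');pickle.dump((T,N),open('c.pkl','wb'))
cv2.imwrite('pics/c.png',np.hstack([cv2.resize(im[...,::-1],(400,400),interpolation=cv2.INTER_CUBIC) for im in(N['pixels'][140:290,240:390],T['pixels'][140:290,200:350])]))
o=get_obs(); print({k:np.round(o[k],3) for k in('t','qpos','tcp_pos','eef_rot','contact_force','ft_torque','grip_width','grip_force')})
for n,im in(('S',N),('T',T)):
    h=cv2.cvtColor(im['pixels'],cv2.COLOR_RGB2HSV);m=cv2.inRange(h,(8,80,60),(30,255,255))
    a=np.zeros_like(m);a[130:290,200:390]=m[130:290,200:390]
    for c in cv2.findContours(a,0,1)[0]:
        if cv2.contourArea(c)>60: print(n,cv2.contourArea(c),cv2.approxPolyDP(c,1.5,True)[:,0].tolist())
E
```

```text
{'t': np.float64(10.65), 'qpos': array([ 0.28 ,  0.905, -1.399,  1.906,  0.965,  1.234,  0.237]), 'tcp_pos': array([459.752, 246.618, 113.553]), 'eef_rot': array([[-0.992, -0.126,  0.002],
       [-0.126,  0.992,  0.   ],
       [-0.002,  0.   , -1.   ]]), 'contact_force': array([-0.531,  0.693, -0.376]), 'ft_torque': array([-0.014, -0.   ,  0.01 ]), 'grip_width': np.float64(15.5), 'grip_force': np.float64(44.756)}
S 513.5 [[232, 241], [224, 252], [218, 254], [205, 252], [200, 244], [202, 265], [208, 269], [220, 270], [226, 268], [225, 261], [233, 255], [234, 258], [228, 264], [229, 266], [234, 261]]
S 583.5 [[222, 194], [200, 195], [200, 222], [220, 222]]
S 994.5 [[319, 174], [317, 209], [351, 210], [355, 175], [345, 176], [342, 182], [342, 190], [337, 194], [329, 191], [330, 175], [328, 173]]
T 138.5 [[209, 138], [217, 146], [217, 155], [210, 163], [200, 164], [200, 166], [215, 167], [216, 163], [221, 160], [222, 152], [217, 143]]
T 157.0 [[279, 130], [281, 138], [313, 130]]
```

View pics/c.png

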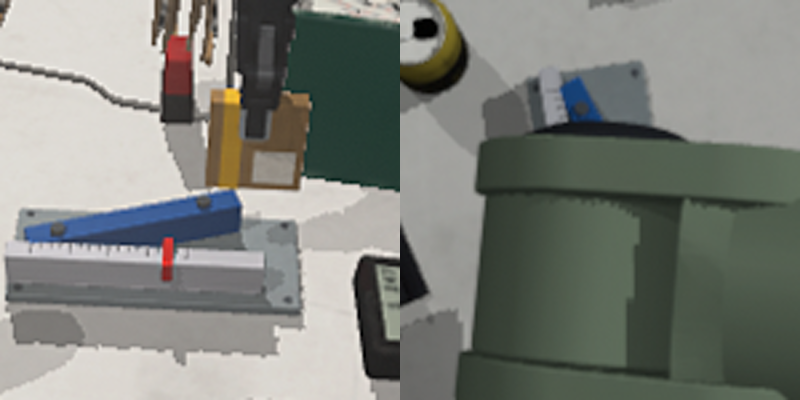

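The side crop shows the carton upright over the wide end; its outline is (319,174), (317,209), (351,210), (355,175). The top view is blocked by the arm. I'll compare that outline with the prediction.

```bash
python3 - <<'E'
from h import *
np.set_printoptions(precision=1,suppress=True)
T,S=pickle.load(open('c.pkl','rb'))
c,s=np.cos(.128),np.sin(.128);R=np.array([[c,-s],[s,c]]);C=np.array([456.3,242.7])
for z in(99.5,179.5): print(z,[proj(S,[*(C+R@p),z]) for p in([35,8],[-35,8],[35,-8],[-35,-8])])
for nm,uv in(('BL',(317,209)),('BR',(351,210))): print(nm,[onz(S,*uv,z) for z in(99.5,)], 'gauge',R.T@(onz(S,*uv,99.5)[:2]-np.array([542.6,253.7])))
for nm,uv in(('TL',(319,174)),('TR',(355,175))): print(nm,'gauge(z179.5)',R.T@(onz(S,*uv,179.5)[:2]-np.array([542.6,253.7])))
# fence top inner edge from S at z40 : rows of fence front top edge/back
px=S['pixels']
for u in(300,310,320,330): print(u,px[222:252,u].sum(1).tolist())
E
```

```text
99.5 [array([316.3, 209.1]), array([351.7, 210.7]), array([316.4, 203.8]), array([351.3, 205.3])]
179.5 [array([318.3, 177.4]), array([355.8, 178.9]), array([318.4, 172.2]), array([355.4, 173.6])]
BL [array([488.6, 254.5,  99.5])] gauge [-53.4   7.6]
BR [array([422. , 244.5,  99.5])] gauge [-120.8    6.2]
TL gauge(z179.5) [-53.3  -2.3]
TR gauge(z179.5) [-121.    -3.6]
300 [272, 215, 204, 207, 203, 204, 204, 198, 208, 213, 326, 556, 603, 587, 590, 594, 529, 394, 341, 301, 279, 285, 279, 327, 364, 374, 324, 305, 311, 312]
310 [198, 203, 200, 204, 202, 206, 202, 193, 228, 295, 255, 442, 494, 475, 476, 567, 612, 445, 336, 349, 352, 355, 354, 354, 356, 361, 376, 333, 304, 309]
320 [200, 196, 199, 197, 198, 190, 225, 300, 315, 307, 289, 387, 556, 585, 573, 583, 593, 502, 374, 342, 349, 346, 350, 348, 342, 352, 354, 327, 310, 308]
330 [283, 296, 309, 336, 393, 367, 340, 344, 348, 312, 291, 265, 522, 593, 572, 574, 581, 590, 432, 329, 344, 346, 347, 342, 336, 342, 347, 345, 312, 303]
```

The bottom corners match the prediction within 1 px: x ends at −53 and −121, and the front face is 4–6 mm off the fence. I'll lower 87 mm, which leaves the bottom about 2 mm above the plate.

Call:
{"name": "carry_out", "arguments": {
  "moves": [
    {"dx": 0,"dy": 0,"dz": 15,"rx": 0,"ry": 0,"rz": 0,"claw": 10},
    {"dx": 0,"dy": 0,"dz": 30,"rx": 0,"ry": 0,"rz": 0,"claw": 10},
    {"dx": 0,"dy": 0,"dz": 45,"rx": 0,"ry": 0,"rz": 0,"claw": 10},
    {"dx": 0,"dy": 0,"dz": 54,"rx": 0,"ry": 0,"rz": 0,"claw": 10},
    {"dx": 0,"dy": 0,"dz": 62,"rx": 0,"ry": 0,"rz": 0,"claw": 10},
    {"dx": 0,"dy": 0,"dz": 69,"rx": 0,"ry": 0,"rz": 0,"claw": 10},
    {"dx": 0,"dy": 0,"dz": 76,"rx": 0,"ry": 0,"rz": 0,"claw": 10},
    {"dx": 0,"dy": 0,"dz": 82,"rx": 0,"ry": 0,"rz": 0,"claw": 10},
    {"dx": 0,"dy": 0,"dz": 87,"rx": 0,"ry": 0,"rz": 0,"claw": 10},
    {"dx": 0,"dy": 0,"dz": 87,"rx": 0,"ry": 0,"rz": 0,"claw": 10}
  ]
}}

```text
t: 11.9
tcp_pos: [459.1, 246.2, 24.7]
eef_rot: [[-0.992, -0.126, -0.0], [-0.126, 0.992, -0.0], [0.0, -0.0, -1.0]]
contact_force: [0.0, -0.1, -1.4]
grip_width: 14.9
grip_force: 44.8
```

```bash
cat > st.py <<'E'
from plant import get_obs,snapshot
from h import *
np.set_printoptions(precision=2,suppress=True)
c,s=np.cos(.128),np.sin(.128);R=np.array([[c,-s],[s,c]]);G=np.array([542.6,253.7])
o=get_obs(); f=o['contact_force']
print('t',o['t'],'tcp',o['tcp_pos'],'F gauge',R.T@f[:2],f[2],'M',o['ft_torque'],'yaw',np.arctan2(-o['eef_rot'][1,0],-o['eef_rot'][0,0]),'j3',o['qpos'][2],'grip',o['grip_width'],o['grip_force'])
S=snapshot('side');h=cv2.cvtColor(S['pixels'],cv2.COLOR_RGB2HSV)
b=np.zeros(h.shape[:2],np.uint8);b[190:275,235:375]=255
br=cv2.inRange(h,(8,80,60),(30,255,255))&b; rd=(cv2.inRange(h,(0,150,80),(6,255,255))|cv2.inRange(h,(174,150,80),(180,255,255)))&b
for n,m in(('carton',br),('red',rd)):
    C=max(cv2.findContours(m,0,1)[0],key=cv2.contourArea);print(n,cv2.contourArea(C),cv2.approxPolyDP(C,1.2,True)[:,0].tolist())
E
python3 st.py
```

```text
t 11.9 tcp [459.09 246.17  24.74] F gauge [ 0.03 -0.07] -1.386501308305682 M [ 0.    0.   -0.01] yaw 0.1260310930116347 j3 -1.2798313738885099 grip 14.93013175750916 44.75379467010498
carton 468.5 [[317, 210], [316, 232], [331, 233], [332, 229], [346, 230], [346, 241], [339, 242], [346, 243], [348, 239], [351, 214], [350, 211], [342, 211], [338, 226], [336, 228], [328, 228], [326, 226], [327, 210]]
red 37.0 [[304, 229], [301, 230], [301, 244], [303, 244]]
```

Call:
{"name": "carry_out", "arguments": {
  "moves": [
    {"dx": 0,"dy": 0.5,"dz": 0,"rx": 0,"ry": 0,"rz": 0,"claw": 10},
    {"dx": 0,"dy": 1,"dz": 0,"rx": 0,"ry": 0,"rz": 0,"claw": 10},
    {"dx": 0,"dy": 1.5,"dz": 0,"rx": 0,"ry": 0,"rz": 0,"claw": 10},
    {"dx": 0,"dy": 2,"dz": 0,"rx": 0,"ry": 0,"rz": 0,"claw": 10},
    {"dx": 0,"dy": 2.5,"dz": 0,"rx": 0,"ry": 0,"rz": 0,"claw": 10},
    {"dx": 0,"dy": 3,"dz": 0,"rx": 0,"ry": 0,"rz": 0,"claw": 10},
    {"dx": 0,"dy": 3,"dz": 0,"rx": 0,"ry": 0,"rz": 0,"claw": 10},
    {"dx": 0,"dy": 3,"dz": 0,"rx": 0,"ry": 0,"rz": 0,"claw": 10},
    {"dx": 0,"dy": 3,"dz": 0,"rx": 0,"ry": 0,"rz": 0,"claw": 10},
    {"dx": 0,"dy": 3,"dz": 0,"rx": 0,"ry": 0,"rz": 0,"claw": 10}
  ]
}}

```text
t: 13.2
tcp_pos: [458.9, 248.5, 24.9]
eef_rot: [[-0.992, -0.125, 0.0], [-0.125, 0.992, -0.001], [0.0, -0.001, -1.0]]
contact_force: [0.7, -4.5, 0.9]
grip_width: 15.2
grip_force: 45.2
```

```bash
python3 st.py
```

```text
t 13.2 tcp [458.94 248.55  24.93] F gauge [ 0.11 -4.54] 0.9415195573734163 M [-1.35 -0.18  0.03] yaw 0.12574498311984234 j3 -1.2791765694535973 grip 15.23815320522999 45.15596330165863
carton 453.5 [[317, 210], [316, 232], [331, 233], [332, 230], [345, 230], [347, 232], [346, 242], [339, 243], [347, 243], [351, 215], [350, 212], [342, 212], [341, 218], [338, 222], [338, 227], [336, 229], [328, 229], [326, 226], [327, 210]]
red 37.0 [[304, 229], [301, 230], [301, 244], [303, 244]]
```

It touched the fence at about 4.5 N, flush (Mz≈0). Before pushing I'll estimate the wedge position from the gap between the fence and jaw top edges in the first top view.

```bash
python3 - <<'E'
from h import *
np.set_printoptions(precision=2,suppress=True)
c,s=np.cos(.127),np.sin(.127);R=np.array([[c,-s],[s,c]]);G=np.array([542.6,253.7])
for nm in('top0.pkl',):
    T=pickle.load(open(nm,'rb'));p=T['pixels'].astype(float)
    F=[];J=[]
    for v in range(178,242):
        r=p[v];bl=(r[:,2]-r[:,0]);L=r.sum(1)
        us=np.arange(252,312)
        j=[u for u in us if bl[u]>50]
        if not j: continue
        u0=j[0];half=(bl[u0+2]+bl[u0-2])/2
        k=next(u for u in range(u0-2,u0+3) if bl[u+1]>=half); J.append(onz(T,k+(half-bl[k])/(bl[k+1]-bl[k]),v,40)[:2])
        # fence inner edge: last strong drop
        g=[u for u in range(252,u0) if L[u]-L[u+2]>90 and L[u]>330 and abs(r[u,0]-r[u,2])<40]
        if g:
            w=g[-1];hl=(L[w-1]+L[w+3])/2
            k=next((u for u in range(w-1,w+4) if L[u]>=hl>L[u+1]),None)
            if k: F.append(onz(T,k+(L[k]-hl)/(L[k]-L[k+1]),v,40)[:2])
    F=(np.array(F)-G)@R;J=(np.array(J)-G)@R
    def fit(P):
        from numpy import polyfit
        k=np.ones(len(P),bool)
        for _ in range(5):
            a=polyfit(P[k,0],P[k,1],1);k=abs(np.polyval(a,P[:,0])-P[:,1])<1.0
        return a,k.sum(),len(P)
    f,j=fit(F),fit(J);print(f,j)
    a=f[0]-j[0];print('gap16 at gauge x',(16-a[1])/a[0])
E
```

```text
(array([ 0.  , 12.65]), np.int64(55), 56) (array([  0.35, -10.13]), np.int64(60), 64)
gap16 at gauge x 19.842788525589356
```

The jaw edge appears steeper than stated, but the gap reaches 16 mm at gauge x≈20. The carton's leading end is now at about −52.5. I'll advance 50 mm with light fence contact.

Call:
{"name": "carry_out", "arguments": {
  "moves": [
    {"dx": -3,"dy": -0.2,"dz": 0,"rx": 0,"ry": 0,"rz": 0,"claw": 10},
    {"dx": -8,"dy": -0.2,"dz": 0,"rx": 0,"ry": 0,"rz": 0,"claw": 10},
    {"dx": -14,"dy": -0.2,"dz": 0,"rx": 0,"ry": 0,"rz": 0,"claw": 10},
    {"dx": -20,"dy": -0.2,"dz": 0,"rx": 0,"ry": 0,"rz": 0,"claw": 10},
    {"dx": -26,"dy": -0.2,"dz": 0,"rx": 0,"ry": 0,"rz": 0,"claw": 10},
    {"dx": -32,"dy": -0.2,"dz": 0,"rx": 0,"ry": 0,"rz": 0,"claw": 10},
    {"dx": -38,"dy": -0.2,"dz": 0,"rx": 0,"ry": 0,"rz": 0,"claw": 10},
    {"dx": -44,"dy": -0.2,"dz": 0,"rx": 0,"ry": 0,"rz": 0,"claw": 10},
    {"dx": -48,"dy": -0.2,"dz": 0,"rx": 0,"ry": 0,"rz": 0,"claw": 10},
    {"dx": -50,"dy": -0.2,"dz": 0,"rx": 0,"ry": 0,"rz": 0,"claw": 10}
  ]
}}

```text
t: 14.5
tcp_pos: [508.4, 254.9, 24.7]
eef_rot: [[-0.992, -0.126, -0.001], [-0.126, 0.992, -0.001], [0.001, -0.001, -1.0]]
contact_force: [-3.5, -4.8, -0.4]
grip_width: 15.5
grip_force: 44.8
```

```bash
python3 st.py
```

```text
t 14.5 tcp [508.41 254.88  24.71] F gauge [-4.11 -4.3 ] -0.4079413799886862 M [-1.24  0.66  0.07] yaw 0.12589309739834798 j3 -1.2599173076562167 grip 15.494848616405681 44.807353019714355
carton 444.0 [[292, 210], [292, 231], [307, 232], [308, 229], [322, 229], [324, 233], [326, 211], [315, 211], [313, 226], [311, 228], [304, 228], [301, 225], [301, 208]]
red 32.5 [[291, 229], [288, 229], [287, 243], [289, 243]]
```

Call:
{"name": "carry_out", "arguments": {
  "moves": [
    {"dx": -1,"dy": -0.3,"dz": 0,"rx": 0,"ry": 0,"rz": 0,"claw": 10},
    {"dx": -2,"dy": -0.3,"dz": 0,"rx": 0,"ry": 0,"rz": 0,"claw": 10},
    {"dx": -3,"dy": -0.3,"dz": 0,"rx": 0,"ry": 0,"rz": 0,"claw": 10},
    {"dx": -4,"dy": -0.3,"dz": 0,"rx": 0,"ry": 0,"rz": 0,"claw": 10},
    {"dx": -5,"dy": -0.3,"dz": 0,"rx": 0,"ry": 0,"rz": 0,"claw": 10},
    {"dx": -6,"dy": -0.3,"dz": 0,"rx": 0,"ry": 0,"rz": 0,"claw": 10},
    {"dx": -7,"dy": -0.3,"dz": 0,"rx": 0,"ry": 0,"rz": 0,"claw": 10},
    {"dx": -8,"dy": -0.3,"dz": 0,"rx": 0,"ry": 0,"rz": 0,"claw": 10},
    {"dx": -8,"dy": -0.3,"dz": 0,"rx": 0,"ry": 0,"rz": 0,"claw": 10},
    {"dx": -8,"dy": -0.3,"dz": 0,"rx": 0,"ry": 0,"rz": 0,"claw": 10}
  ]
}}

```text
t: 15.8
tcp_pos: [516.5, 255.9, 25.0]
eef_rot: [[-0.992, -0.126, 0.0], [-0.126, 0.992, -0.0], [-0.0, -0.0, -1.0]]
contact_force: [-1.4, -4.9, -1.8]
grip_width: 15.3
grip_force: 44.6
```

```bash
python3 st.py
```

```text
t 15.8 tcp [516.51 255.93  24.99] F gauge [-2.01 -4.68] -1.844844865246857 M [-1.15  0.35  0.1 ] yaw 0.1259575793793117 j3 -1.2574587825132064 grip 15.281580964316829 44.56991136074066
carton 458.0 [[288, 209], [288, 231], [303, 232], [304, 229], [318, 229], [320, 233], [321, 211], [311, 210], [309, 226], [305, 228], [297, 225], [296, 208]]
red 33.5 [[287, 229], [284, 229], [283, 243], [285, 243]]
```

Call:
{"name": "carry_out", "arguments": {
  "moves": [
    {"dx": -0.7,"dy": -0.2,"dz": 0,"rx": 0,"ry": 0,"rz": 0,"claw": 10},
    {"dx": -1.4,"dy": -0.3,"dz": 0,"rx": 0,"ry": 0,"rz": 0,"claw": 10},
    {"dx": -2.1,"dy": -0.3,"dz": 0,"rx": 0,"ry": 0,"rz": 0,"claw": 10},
    {"dx": -2.8,"dy": -0.3,"dz": 0,"rx": 0,"ry": 0,"rz": 0,"claw": 10},
    {"dx": -3.5,"dy": -0.3,"dz": 0,"rx": 0,"ry": 0,"rz": 0,"claw": 10},
    {"dx": -4.2,"dy": -0.3,"dz": 0,"rx": 0,"ry": 0,"rz": 0,"claw": 10},
    {"dx": -4.8,"dy": -0.3,"dz": 0,"rx": 0,"ry": 0,"rz": 0,"claw": 10},
    {"dx": -5.4,"dy": -0.3,"dz": 0,"rx": 0,"ry": 0,"rz": 0,"claw": 10},
    {"dx": -6,"dy": -0.3,"dz": 0,"rx": 0,"ry": 0,"rz": 0,"claw": 10},
    {"dx": -6,"dy": -0.3,"dz": 0,"rx": 0,"ry": 0,"rz": 0,"claw": 10}
  ]
}}

```text
t: 17.1
tcp_pos: [522.5, 256.6, 25.0]
eef_rot: [[-0.992, -0.126, 0.0], [-0.126, 0.992, 0.0], [-0.0, 0.0, -1.0]]
contact_force: [-1.3, -1.4, -1.2]
grip_width: 15.2
grip_force: 44.7
```

```bash
python3 st.py
```

```text
t 17.1 tcp [522.53 256.55  25.05] F gauge [-1.47 -1.24] -1.181739912956277 M [-0.31  0.29 -0.  ] yaw 0.1259943654431239 j3 -1.2554864857101475 grip 15.236822855923219 44.713404178619385
carton 461.0 [[285, 209], [285, 231], [299, 232], [303, 228], [315, 229], [317, 232], [318, 210], [308, 210], [306, 225], [304, 227], [297, 227], [294, 224], [293, 208]]
red 35.0 [[282, 228], [280, 243], [282, 243], [284, 231]]
```

Call:
{"name": "carry_out", "arguments": {
  "moves": [
    {"dx": -0.5,"dy": 0.1,"dz": 0,"rx": 0,"ry": 0,"rz": 0,"claw": 10},
    {"dx": -1,"dy": 0.1,"dz": 0,"rx": 0,"ry": 0,"rz": 0,"claw": 10},
    {"dx": -1.4,"dy": 0.1,"dz": 0,"rx": 0,"ry": 0,"rz": 0,"claw": 10},
    {"dx": -1.8,"dy": 0.1,"dz": 0,"rx": 0,"ry": 0,"rz": 0,"claw": 10},
    {"dx": -2.2,"dy": 0.1,"dz": 0,"rx": 0,"ry": 0,"rz": 0,"claw": 10},
    {"dx": -2.6,"dy": 0.1,"dz": 0,"rx": 0,"ry": 0,"rz": 0,"claw": 10},
    {"dx": -3,"dy": 0.1,"dz": 0,"rx": 0,"ry": 0,"rz": 0,"claw": 10},
    {"dx": -3,"dy": 0.1,"dz": 0,"rx": 0,"ry": 0,"rz": 0,"claw": 10},
    {"dx": -3,"dy": 0.1,"dz": 0,"rx": 0,"ry": 0,"rz": 0,"claw": 10},
    {"dx": -3,"dy": 0.1,"dz": 0,"rx": 0,"ry": 0,"rz": 0,"claw": 10}
  ]
}}

```text
t: 18.4
tcp_pos: [525.4, 256.9, 25.0]
eef_rot: [[-0.992, -0.126, 0.0], [-0.126, 0.992, -0.0], [-0.0, -0.0, -1.0]]
contact_force: [-0.8, -2.2, -1.3]
grip_width: 15.1
grip_force: 44.7
```

```bash
python3 st.py
```

```text
t 18.4 tcp [525.44 256.88  25.  ] F gauge [-1.03 -2.07] -1.339949386275295 M [-0.42  0.24  0.05] yaw 0.12601072115546313 j3 -1.2542491138036653 grip 15.079365249273089 44.733102321624756
carton 451.0 [[284, 209], [283, 230], [298, 232], [300, 228], [314, 229], [316, 232], [317, 210], [306, 210], [305, 225], [303, 227], [295, 227], [293, 225], [291, 208]]
red 35.0 [[282, 228], [280, 228], [279, 243], [281, 243]]
```

Call:
{"name": "carry_out", "arguments": {
  "moves": [
    {"dx": -0.3,"dy": 0,"dz": 0,"rx": 0,"ry": 0,"rz": 0,"claw": 10},
    {"dx": -0.6,"dy": 0,"dz": 0,"rx": 0,"ry": 0,"rz": 0,"claw": 10},
    {"dx": -0.8,"dy": 0,"dz": 0,"rx": 0,"ry": 0,"rz": 0,"claw": 10},
    {"dx": -1,"dy": 0,"dz": 0,"rx": 0,"ry": 0,"rz": 0,"claw": 10},
    {"dx": -1.2,"dy": 0,"dz": 0,"rx": 0,"ry": 0,"rz": 0,"claw": 10},
    {"dx": -1.4,"dy": 0,"dz": 0,"rx": 0,"ry": 0,"rz": 0,"claw": 10},
    {"dx": -1.6,"dy": 0,"dz": 0,"rx": 0,"ry": 0,"rz": 0,"claw": 10},
    {"dx": -1.8,"dy": 0,"dz": 0,"rx": 0,"ry": 0,"rz": 0,"claw": 10},
    {"dx": -1.8,"dy": 0,"dz": 0,"rx": 0,"ry": 0,"rz": 0,"claw": 10},
    {"dx": -1.8,"dy": 0,"dz": 0,"rx": 0,"ry": 0,"rz": 0,"claw": 10}
  ]
}}

```text
t: 19.7
tcp_pos: [527.2, 257.1, 25.0]
eef_rot: [[-0.992, -0.126, 0.0], [-0.126, 0.992, -0.0], [-0.0, -0.0, -1.0]]
contact_force: [-0.9, -1.6, -1.2]
grip_width: 15.4
grip_force: 44.7
```

Call:
{"name": "carry_out", "arguments": {
  "moves": [
    {"dx": -0.3,"dy": 0,"dz": 0,"rx": 0,"ry": 0,"rz": 0,"claw": 10},
    {"dx": -0.5,"dy": 0,"dz": 0,"rx": 0,"ry": 0,"rz": 0,"claw": 10},
    {"dx": -0.7,"dy": 0,"dz": 0,"rx": 0,"ry": 0,"rz": 0,"claw": 10},
    {"dx": -0.9,"dy": 0,"dz": 0,"rx": 0,"ry": 0,"rz": 0,"claw": 10},
    {"dx": -1,"dy": 0,"dz": 0,"rx": 0,"ry": 0,"rz": 0,"claw": 10},
    {"dx": -1,"dy": 0,"dz": 0,"rx": 0,"ry": 0,"rz": 0,"claw": 10},
    {"dx": -1,"dy": 0,"dz": 0,"rx": 0,"ry": 0,"rz": 0,"claw": 10},
    {"dx": -1,"dy": 0,"dz": 0,"rx": 0,"ry": 0,"rz": 0,"claw": 10},
    {"dx": -1,"dy": 0,"dz": 0,"rx": 0,"ry": 0,"rz": 0,"claw": 10},
    {"dx": -1,"dy": 0,"dz": 0,"rx": 0,"ry": 0,"rz": 0,"claw": 10}
  ]
}}

```text
t: 20.95
tcp_pos: [528.2, 257.3, 25.0]
eef_rot: [[-0.992, -0.126, 0.0], [-0.126, 0.992, 0.0], [-0.0, 0.0, -1.0]]
contact_force: [-1.2, -1.0, -0.2]
grip_width: 15.3
grip_force: 44.7
```

```bash
python3 st.py
```

```text
t 20.95 tcp [528.19 257.29  25.01] F gauge [-1.28 -0.85] -0.23451442960434066 M [-0.41  0.3   0.04] yaw 0.12605930578863977 j3 -1.253319388890283 grip 15.338185121356634 44.733704924583435
carton 453.5 [[282, 210], [283, 231], [292, 232], [297, 231], [299, 228], [312, 229], [313, 232], [315, 232], [316, 210], [305, 210], [302, 227], [294, 227], [291, 224], [290, 208]]
red 34.0 [[281, 228], [278, 229], [278, 243], [280, 243]]
```

Call:
{"name": "carry_out", "arguments": {
  "moves": [
    {"dx": -0.3,"dy": 0.1,"dz": 0,"rx": 0,"ry": 0,"rz": 0,"claw": 10},
    {"dx": -0.6,"dy": 0.2,"dz": 0,"rx": 0,"ry": 0,"rz": 0,"claw": 10},
    {"dx": -0.8,"dy": 0.2,"dz": 0,"rx": 0,"ry": 0,"rz": 0,"claw": 10},
    {"dx": -1,"dy": 0.2,"dz": 0,"rx": 0,"ry": 0,"rz": 0,"claw": 10},
    {"dx": -1.2,"dy": 0.2,"dz": 0,"rx": 0,"ry": 0,"rz": 0,"claw": 10},
    {"dx": -1.4,"dy": 0.2,"dz": 0,"rx": 0,"ry": 0,"rz": 0,"claw": 10},
    {"dx": -1.6,"dy": 0.2,"dz": 0,"rx": 0,"ry": 0,"rz": 0,"claw": 10},
    {"dx": -1.6,"dy": 0.2,"dz": 0,"rx": 0,"ry": 0,"rz": 0,"claw": 10},
    {"dx": -1.6,"dy": 0.2,"dz": 0,"rx": 0,"ry": 0,"rz": 0,"claw": 10},
    {"dx": -1.6,"dy": 0.2,"dz": 0,"rx": 0,"ry": 0,"rz": 0,"claw": 10}
  ]
}}

```text
t: 22.25
tcp_pos: [529.7, 257.6, 25.0]
eef_rot: [[-0.992, -0.126, -0.0], [-0.126, 0.992, -0.0], [0.0, -0.0, -1.0]]
contact_force: [-1.6, -3.8, -1.2]
grip_width: 15.3
grip_force: 44.7
```

```bash
python3 st.py
```

```text
t 22.25 tcp [529.68 257.59  24.97] F gauge [-2.07 -3.51] -1.15561685312792 M [-1.16  0.59  0.08] yaw 0.1260292680145633 j3 -1.2526829592222888 grip 15.294959922589944 44.74496841430664
carton 448.5 [[282, 209], [282, 231], [292, 232], [296, 231], [298, 228], [312, 229], [314, 232], [315, 210], [304, 210], [303, 225], [301, 227], [293, 227], [290, 224], [291, 217], [289, 215], [289, 208]]
red 35.0 [[280, 228], [278, 228], [277, 243], [279, 243]]
```

Call:
{"name": "carry_out", "arguments": {
  "moves": [
    {"dx": -0.2,"dy": -0.1,"dz": 0,"rx": 0,"ry": 0,"rz": 0,"claw": 10},
    {"dx": -0.4,"dy": -0.1,"dz": 0,"rx": 0,"ry": 0,"rz": 0,"claw": 10},
    {"dx": -0.6,"dy": -0.1,"dz": 0,"rx": 0,"ry": 0,"rz": 0,"claw": 10},
    {"dx": -0.8,"dy": -0.1,"dz": 0,"rx": 0,"ry": 0,"rz": 0,"claw": 10},
    {"dx": -1,"dy": -0.1,"dz": 0,"rx": 0,"ry": 0,"rz": 0,"claw": 10},
    {"dx": -1.2,"dy": -0.1,"dz": 0,"rx": 0,"ry": 0,"rz": 0,"claw": 10},
    {"dx": -1.2,"dy": -0.1,"dz": 0,"rx": 0,"ry": 0,"rz": 0,"claw": 10},
    {"dx": -1.2,"dy": -0.1,"dz": 0,"rx": 0,"ry": 0,"rz": 0,"claw": 10},
    {"dx": -1.2,"dy": -0.1,"dz": 0,"rx": 0,"ry": 0,"rz": 0,"claw": 10},
    {"dx": -1.2,"dy": -0.1,"dz": 0,"rx": 0,"ry": 0,"rz": 0,"claw": 10}
  ]
}}

```text
t: 23.55
tcp_pos: [530.4, 257.7, 25.0]
eef_rot: [[-0.992, -0.126, -0.001], [-0.126, 0.992, -0.0], [0.001, -0.0, -1.0]]
contact_force: [-6.4, -4.7, -0.0]
grip_width: 15.5
grip_force: 45.0
```

```bash
python3 st.py|head -1
```

```text
t 23.55 tcp [530.35 257.7   24.95] F gauge [-6.98 -3.79] -0.022591928738913136 M [-1.29  1.53  0.08] yaw 0.12640582538570366 j3 -1.2524900459054056 grip 15.54726446448738 45.025511384010315
```

The push force rose to about 7 N at a leading end of x≈20, the place predicted from the picture, so it's wedging. One small further push to make sure, while easing the fence pressure.

Call:
{"name": "carry_out", "arguments": {
  "moves": [
    {"dx": -0.1,"dy": -0.1,"dz": 0,"rx": 0,"ry": 0,"rz": 0,"claw": 10},
    {"dx": -0.2,"dy": -0.1,"dz": 0,"rx": 0,"ry": 0,"rz": 0,"claw": 10},
    {"dx": -0.3,"dy": -0.1,"dz": 0,"rx": 0,"ry": 0,"rz": 0,"claw": 10},
    {"dx": -0.3,"dy": -0.1,"dz": 0,"rx": 0,"ry": 0,"rz": 0,"claw": 10},
    {"dx": -0.3,"dy": -0.1,"dz": 0,"rx": 0,"ry": 0,"rz": 0,"claw": 10},
    {"dx": -0.3,"dy": -0.1,"dz": 0,"rx": 0,"ry": 0,"rz": 0,"claw": 10},
    {"dx": -0.3,"dy": -0.1,"dz": 0,"rx": 0,"ry": 0,"rz": 0,"claw": 10},
    {"dx": -0.3,"dy": -0.1,"dz": 0,"rx": 0,"ry": 0,"rz": 0,"claw": 10},
    {"dx": -0.3,"dy": -0.1,"dz": 0,"rx": 0,"ry": 0,"rz": 0,"claw": 10},
    {"dx": -0.3,"dy": -0.1,"dz": 0,"rx": 0,"ry": 0,"rz": 0,"claw": 10}
  ]
}}

```text
t: 24.85
tcp_pos: [530.5, 257.7, 24.9]
eef_rot: [[-0.992, -0.126, -0.001], [-0.126, 0.992, -0.0], [0.001, -0.0, -1.0]]
contact_force: [-7.1, -5.2, 0.5]
grip_width: 15.5
grip_force: 45.0
```

```bash
python3 st.py
```

```text
t 24.85 tcp [530.46 257.7   24.95] F gauge [-7.68 -4.22] 0.5080401570620326 M [-1.23  1.82  0.08] yaw 0.12655718141524977 j3 -1.2524745741894203 grip 15.540431901476447 45.04869282245636
carton 460.5 [[281, 209], [282, 231], [292, 232], [296, 231], [298, 228], [311, 229], [312, 232], [314, 232], [313, 226], [315, 210], [304, 210], [302, 225], [300, 227], [293, 227], [290, 224], [289, 208]]
red 34.0 [[280, 228], [277, 228], [277, 243], [279, 242], [278, 239]]
```

The carton is firmly wedged: about 8 N axial, with the carton and marker stationary. Now I'll back straight off and lift.

Call:
{"name": "carry_out", "arguments": {
  "moves": [
    {"dx": 1.5,"dy": -0.3,"dz": 0,"rx": 0,"ry": 0,"rz": 0,"claw": 10},
    {"dx": 4,"dy": -0.8,"dz": 0,"rx": 0,"ry": 0,"rz": 0,"claw": 10},
    {"dx": 9,"dy": -1.2,"dz": 0,"rx": 0,"ry": 0,"rz": 0,"claw": 10},
    {"dx": 16,"dy": -1.5,"dz": 0,"rx": 0,"ry": 0,"rz": 0,"claw": 10},
    {"dx": 25,"dy": -2,"dz": 0,"rx": 0,"ry": 0,"rz": 0,"claw": 10},
    {"dx": 30,"dy": -2,"dz": 0,"rx": 0,"ry": 0,"rz": 0,"claw": 10},
    {"dx": 30,"dy": -2,"dz": -10,"rx": 0,"ry": 0,"rz": 0,"claw": 10},
    {"dx": 30,"dy": -2,"dz": -35,"rx": 0,"ry": 0,"rz": 0,"claw": 10},
    {"dx": 30,"dy": -2,"dz": -65,"rx": 0,"ry": 0,"rz": 0,"claw": 10},
    {"dx": 30,"dy": -2,"dz": -90,"rx": 0,"ry": 0,"rz": 0,"claw": 10}
  ]
}}

```text
t: 26.15
tcp_pos: [501.9, 252.1, 116.8]
eef_rot: [[-0.992, -0.126, 0.001], [-0.126, 0.992, 0.0], [-0.001, 0.0, -1.0]]
contact_force: [0.7, -0.6, -1.0]
grip_width: 15.0
grip_force: 44.7
```

```bash
python3 - <<'E'
from plant import get_obs,snapshot
from h import *
np.set_printoptions(precision=2,suppress=True)
o=get_obs();Rt=o['eef_rot'];p=o['tcp_pos'];n=np.array([-.386,.923,0])
tgt=np.array([492.83,440.08,p[2]])-1.5*n
print(o['t'],p,'F',o['contact_force'],'j3',o['qpos'][2],'tool delta',Rt.T@(tgt-p),'yaw turn',np.degrees(.3955-np.arctan2(-Rt[1,0],-Rt[0,0])),'grip',o['grip_width'])
S=snapshot('side');h=cv2.cvtColor(S['pixels'],cv2.COLOR_RGB2HSV)
m=(cv2.inRange(h,(0,150,80),(6,255,255))|cv2.inRange(h,(174,150,80),(180,255,255)))[215:260,250:330]
print('red',np.argwhere(m).min(0)+[215,250],np.argwhere(m).max(0)+[215,250])
E
```

```text
26.15 [501.95 252.13 116.78] F [ 0.7  -0.64 -1.03] j3 -1.369493090796634 tool delta [-14.99 186.16   0.09] yaw turn 15.437498847686582 grip 15.008725954153752
red [228 276] [243 280]
```

The marker stays at columns 277–280. Moving the carton back above the stand.

Call:
{"name": "carry_out", "arguments": {
  "moves": [
    {"dx": -1,"dy": 15,"dz": 0,"rx": 0,"ry": 0,"rz": -1,"claw": 10},
    {"dx": -3,"dy": 40,"dz": 0,"rx": 0,"ry": 0,"rz": -3,"claw": 10},
    {"dx": -6,"dy": 70,"dz": 0,"rx": 0,"ry": 0,"rz": -6,"claw": 10},
    {"dx": -9,"dy": 105,"dz": 0,"rx": 0,"ry": 0,"rz": -9,"claw": 10},
    {"dx": -12,"dy": 140,"dz": 0,"rx": 0,"ry": 0,"rz": -12,"claw": 10},
    {"dx": -14,"dy": 170,"dz": 0,"rx": 0,"ry": 0,"rz": -15,"claw": 10},
    {"dx": -15,"dy": 186.2,"dz": 0,"rx": 0,"ry": 0,"rz": -15.4,"claw": 10},
    {"dx": -15,"dy": 186.2,"dz": 0,"rx": 0,"ry": 0,"rz": -15.4,"claw": 10},
    {"dx": -15,"dy": 186.2,"dz": 0,"rx": 0,"ry": 0,"rz": -15.4,"claw": 10},
    {"dx": -15,"dy": 186.2,"dz": 0,"rx": 0,"ry": 0,"rz": -15.4,"claw": 10}
  ]
}}

```text
t: 27.45
tcp_pos: [493.8, 437.4, 114.9]
eef_rot: [[-0.924, -0.383, 0.0], [-0.383, 0.924, -0.001], [0.0, -0.001, -1.0]]
contact_force: [-0.1, 0.4, -0.8]
grip_width: 15.4
grip_force: 44.7
```

```bash
python3 - <<'E'
from plant import get_obs,snapshot
from h import *
np.set_printoptions(precision=2,suppress=True)
o=get_obs();Rt=o['eef_rot'];p=o['tcp_pos'];n=np.array([-.386,.923,0])
tgt=np.array([492.83,440.08,22.06])-1.5*n
print(o['t'],p,'F',o['contact_force'],'j3',o['qpos'][2],'tool delta',Rt.T@(tgt-p),'yaw',np.arctan2(-Rt[1,0],-Rt[0,0]))
E
```

```text
27.45 [493.76 437.44 114.95] F [-0.07  0.42 -0.76] j3 -1.3277398761188286 tool delta [-0.15  1.34 92.89] yaw 0.393305594695944
```

Call:
{"name": "carry_out", "arguments": {
  "moves": [
    {"dx": 0,"dy": 1.1,"dz": 15,"rx": 0,"ry": 0,"rz": -0.1,"claw": 10},
    {"dx": 0,"dy": 1.1,"dz": 30,"rx": 0,"ry": 0,"rz": -0.1,"claw": 10},
    {"dx": 0,"dy": 1.1,"dz": 45,"rx": 0,"ry": 0,"rz": -0.1,"claw": 10},
    {"dx": 0,"dy": 1.1,"dz": 55,"rx": 0,"ry": 0,"rz": -0.1,"claw": 10},
    {"dx": 0,"dy": 1.1,"dz": 62,"rx": 0,"ry": 0,"rz": -0.1,"claw": 10},
    {"dx": 0,"dy": 1.1,"dz": 65,"rx": 0,"ry": 0,"rz": -0.1,"claw": 10},
    {"dx": 0,"dy": 1.1,"dz": 68,"rx": 0,"ry": 0,"rz": -0.1,"claw": 10},
    {"dx": 0,"dy": 1.1,"dz": 70,"rx": 0,"ry": 0,"rz": -0.1,"claw": 10},
    {"dx": 0,"dy": 1.1,"dz": 70,"rx": 0,"ry": 0,"rz": -0.1,"claw": 10},
    {"dx": 0,"dy": 1.1,"dz": 70,"rx": 0,"ry": 0,"rz": -0.1,"claw": 10}
  ]
}}

```text
t: 28.7
tcp_pos: [492.8, 439.6, 45.2]
eef_rot: [[-0.922, -0.386, 0.0], [-0.386, 0.922, 0.0], [-0.0, 0.0, -1.0]]
contact_force: [0.3, -0.0, -2.6]
grip_width: 15.1
grip_force: 44.7
```

Call:
{"name": "carry_out", "arguments": {
  "moves": [
    {"dx": 0,"dy": -0.3,"dz": 4,"rx": 0,"ry": 0,"rz": 0,"claw": 10},
    {"dx": 0,"dy": -0.5,"dz": 8,"rx": 0,"ry": 0,"rz": 0,"claw": 10},
    {"dx": 0,"dy": -0.5,"dz": 12,"rx": 0,"ry": 0,"rz": 0,"claw": 10},
    {"dx": 0,"dy": -0.5,"dz": 16,"rx": 0,"ry": 0,"rz": 0,"claw": 10},
    {"dx": 0,"dy": -0.5,"dz": 19,"rx": 0,"ry": 0,"rz": 0,"claw": 10},
    {"dx": 0,"dy": -0.5,"dz": 21,"rx": 0,"ry": 0,"rz": 0,"claw": 10},
    {"dx": 0,"dy": -0.5,"dz": 22,"rx": 0,"ry": 0,"rz": 0,"claw": 10},
    {"dx": 0,"dy": -0.5,"dz": 22.5,"rx": 0,"ry": 0,"rz": 0,"claw": 10},
    {"dx": 0,"dy": -0.5,"dz": 22.5,"rx": 0,"ry": 0,"rz": 0,"claw": 10},
    {"dx": 0,"dy": -0.5,"dz": 22.5,"rx": 0,"ry": 0,"rz": 0,"claw": 10}
  ]
}}

```text
t: 29.95
tcp_pos: [492.9, 439.1, 22.5]
eef_rot: [[-0.922, -0.386, -0.0], [-0.386, 0.922, 0.0], [-0.0, 0.0, -1.0]]
contact_force: [-1.6, 1.7, -1.9]
grip_width: 14.7
grip_force: 44.7
```

```bash
python3 - <<'E'
from plant import get_obs,snapshot
from h import *
o=get_obs();print({k:np.round(o[k],2) for k in('t','tcp_pos','contact_force','ft_torque','grip_width')})
def out(p):
    h=cv2.cvtColor(p,cv2.COLOR_RGB2HSV);m=cv2.inRange(h,(8,80,60),(30,255,255));a=np.zeros_like(m);a[265:320,270:335]=m[265:320,270:335];q=np.argwhere(a);print(q.min(0),q.max(0))
T,S=pickle.load(open('b.pkl','rb'));out(S['pixels']);out(snapshot('side')['pixels'])
E
```

```text
{'t': np.float64(29.95), 'tcp_pos': array([492.93, 439.12,  22.53]), 'contact_force': array([-1.58,  1.72, -1.92]), 'ft_torque': array([ 0.56,  0.2 , -0.08]), 'grip_width': np.float64(14.71)}
[280 281] [313 321]
[279 281] [313 321]
```

It's seated exactly where it was. Releasing and rising.

Call:
{"name": "carry_out", "arguments": {
  "moves": [
    {"dx": 0,"dy": 0,"dz": 0,"rx": 0,"ry": 0,"rz": 0,"claw": 20},
    {"dx": 0,"dy": 0,"dz": 0,"rx": 0,"ry": 0,"rz": 0,"claw": 30},
    {"dx": 0,"dy": 0,"dz": 0,"rx": 0,"ry": 0,"rz": 0,"claw": 45},
    {"dx": 0,"dy": 0,"dz": 0,"rx": 0,"ry": 0,"rz": 0,"claw": 45},
    {"dx": 0,"dy": 0,"dz": -10,"rx": 0,"ry": 0,"rz": 0,"claw": 45},
    {"dx": 0,"dy": 0,"dz": -25,"rx": 0,"ry": 0,"rz": 0,"claw": 45},
    {"dx": 0,"dy": 0,"dz": -50,"rx": 0,"ry": 0,"rz": 0,"claw": 45},
    {"dx": 0,"dy": 0,"dz": -80,"rx": 0,"ry": 0,"rz": 0,"claw": 45},
    {"dx": 0,"dy": 0,"dz": -110,"rx": 0,"ry": 0,"rz": 0,"claw": 45},
    {"dx": 0,"dy": 0,"dz": -130,"rx": 0,"ry": 0,"rz": 0,"claw": 45}
  ]
}}

```text
t: 31.25
tcp_pos: [493.1, 439.4, 155.3]
eef_rot: [[-0.922, -0.386, 0.001], [-0.386, 0.922, 0.001], [-0.002, 0.001, -1.0]]
contact_force: [-0.1, -0.2, -0.1]
grip_width: 45.4
grip_force: 0.0
```

```bash
python3 - <<'E'
from plant import get_obs,snapshot
from h import *
o=get_obs();print({k:np.round(o[k],2) for k in('t','tcp_pos','contact_force','grip_width')})
c,s=np.cos(.127),np.sin(.127);R=np.array([[c,-s],[s,c]]);G=np.array([542.6,253.7])
T,S=pickle.load(open('b.pkl','rb'));N=snapshot('side')
for im in(S,N):
    h=cv2.cvtColor(im['pixels'],cv2.COLOR_RGB2HSV);m=cv2.inRange(h,(8,80,60),(30,255,255));a=np.zeros_like(m);a[265:320,270:335]=m[265:320,270:335];q=np.argwhere(a)
    rd=(cv2.inRange(h,(0,150,80),(6,255,255))|cv2.inRange(h,(174,150,80),(180,255,255)))[222:260,250:330];r=np.argwhere(rd)+[222,250]
    u=r[r[:,0]<=232][:,1].mean();print(q.min(0),q.max(0),len(q),'red x px',u,'centre gauge x',(R.T@(onz(im,u,230,45)[:2]-G)))
E
```

```text
{'t': np.float64(31.25), 'tcp_pos': array([493.14, 439.44, 155.27]), 'contact_force': array([-0.11, -0.21, -0.06]), 'grip_width': np.float64(45.4)}
[280 281] [313 321] 1019 red x px 302.6 centre gauge x [-26.48659887  13.41556452]
[279 281] [313 321] 1044 red x px 278.5 centre gauge x [23.00515012 16.67690149]
```

The carton is back in place, and the marker's rear face is at x≈19, against a predicted wedge at about 20. Handing in.

```bash
python3 -c "
from plant import hand_in
print(hand_in())"
```

```text
the job is handed in; nothing more can be done
None
```

I handed the job in at about 31 s, but no verdict came back: the carton wedged gently at about 8 N with its leading end near gauge x = 20 mm, the red marker was left there, and the carton is back upright in its stand.

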